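# Turn over two lidded sample boxes and stack them in a leaning cradle

### The job

The two lidded sample boxes lean lid up in their short stands. Turn each one upside down, holding base and loose lid together, and stack them lid down in the leaning cradle with the long ledge: the deep box first, squarely against the back, then the shallow box squarely flat on the deep one, each lower edge on the ledge. Set each box's lower edge gently on the ledge before you let go, and leave the cups, jar, beaker and spatula where they stand.

Things in the scene. Friction and masses are not known exactly. Their poses are not given: they have to be found in the camera images.
- deep_base: The aluminium base of the deep sample box: outline 116 mm (y) by 96 mm (x); the closed box is 46 mm thick (z). Its 4 mm bottom plate fills the outline. Origin: centre of the flat underside; z points through the box to the lid. As it leans in its short stand, its x axis points down the slope, y along the lower edge, z up and away from the robot. About 120-240 g.
- deep_lid: The white plastic lid of the deep box, about 50 g: a flat 3 mm top panel of the same 116 x 96 mm outline with a 2 mm skirt reaching down over the base's walls to 6 mm from the underside. It just sits on the base (1.5 mm loose each side): nothing latches it. Origin and axes coincide with the base's when closed, so its outer face is 46 mm along its z.
- shallow_base: The aluminium base of the shallow sample box: outline 116 mm (y) by 96 mm (x); the closed box is 30 mm thick (z). Its 4 mm bottom plate fills the outline. Origin: centre of the flat underside; z points through the box to the lid. As it leans in its short stand, its x axis points down the slope, y along the lower edge, z up and away from the robot. About 120-240 g.
- shallow_lid: The white plastic lid of the shallow box, about 50 g: a flat 3 mm top panel of the same 116 x 96 mm outline with a 2 mm skirt reaching down over the base's walls to 6 mm from the underside. It just sits on the base (1.5 mm loose each side): nothing latches it. Origin and axes coincide with the base's when closed, so its outer face is 30 mm along its z.
- cradle_seat (a point): Steel stacking cradle; 8 mm lip at the end of its long ledge. Point: middle of the inner corner of back and ledge, 30 mm up. z: normal of the back, away from the robot, 40 deg above level; y: along the corner; x: straight down the slope. Back: 86 mm along -x, top leaning 40 deg towards the robot; two 16 mm strips at y=+-46 mm, a 76 mm open gap between for a finger. Ledge: 105 mm along z.
- stand_deep_seat (a point): Steel stand under the deep box. Point: middle of the inner corner of back and ledge, 30 mm up. z: normal of the back, away from the robot, 40 deg above level; y: along the corner; x: straight down the slope. Back: 86 mm along -x, top leaning 40 deg towards the robot; two 16 mm strips at y=+-46 mm, a 76 mm open gap between for a finger. Ledge: 56 mm along z.
- stand_shallow_seat (a point): Steel stand under the shallow box. Point: middle of the inner corner of back and ledge, 30 mm up. z: normal of the back, away from the robot, 40 deg above level; y: along the corner; x: straight down the slope. Back: 86 mm along -x, top leaning 40 deg towards the robot; two 16 mm strips at y=+-46 mm, a 76 mm open gap between for a finger. Ledge: 56 mm along z.
- cradle: The stacking cradle itself (fixed to the table). Origin on the table 30 mm below its seat corner; z up, x away from the robot.
- cup_left: Bystander: small capped sample cup, 48 mm across, 38 mm tall; origin at the centre of its underside.
- cup_right: Bystander: another such cup.
- jar: Bystander: jar 72 mm across, 110 mm tall; origin under its centre.
- beaker: Bystander: white beaker, 70 mm across, 90 mm tall; origin under its centre.
- spatula: Bystander: spatula 200 mm long lying on the table.

How it is judged (in metres and radians):
On the way, in this order (a step that is already met when the one before it is completed fails the run):
1. the deep box, lid down and held by lid and base together, touches the cradle (angle between deep_base's own z axis and vertical above 1.75 rad and distance between deep_base and deep_lid below 0.006 m and contact force between the fingers and deep_base above 1 N and contact force between the fingers and deep_lid above 1 N and contact force between any of deep_lid, deep_base and cradle above 0.5 N), for 0.05 s.
2. the deep box lies lid down against the cradle's back, on the ledge, released (x of deep_base in the frame of cradle_seat between -0.058 and -0.04 m and y of deep_base in the frame of cradle_seat between -0.014 and 0.014 m and z of deep_base in the frame of cradle_seat between 0.041 and 0.052 m and angle between the z axis of deep_base and the z axis of cradle_seat, either way round below 0.09 rad and angle between the x axis of deep_base and the x axis of cradle_seat, either way round below 0.15 rad and angle between deep_base's own z axis and vertical above 1.9 rad and distance between deep_base and deep_lid below 0.006 m and contact force between the fingers and deep_base below 0.1 N and contact force between the fingers and deep_lid below 0.1 N and linear speed of deep_base below 0.03 m/s), for 0.2 s.
3. the shallow box, lid down and held by lid and base together, touches the cradle (angle between shallow_base's own z axis and vertical above 1.75 rad and distance between shallow_base and shallow_lid below 0.006 m and contact force between the fingers and shallow_base above 1 N and contact force between the fingers and shallow_lid above 1 N and contact force between any of shallow_lid, shallow_base and cradle above 0.5 N), for 0.05 s.
At the end, for the whole second after the job is handed in: Both boxes lie lid down in the cradle, at rest, lids on (6 mm): deep one flat on the back, shallow one flat on it (within 5 deg, 8 deg in turn, 5 mm of their seats), lower edges on the ledge (8 mm), within 14 mm of the middle sideways (all of step 2 and x of shallow_base in the frame of cradle_seat between -0.058 and -0.04 m and y of shallow_base in the frame of cradle_seat between -0.014 and 0.014 m and z of shallow_base in the frame of cradle_seat between 0.071 and 0.082 m and angle between the z axis of shallow_base and the z axis of cradle_seat, either way round below 0.09 rad and angle between the x axis of shallow_base and the x axis of cradle_seat, either way round below 0.15 rad and angle between shallow_base's own z axis and vertical above 1.9 rad and distance between shallow_base and shallow_lid below 0.006 m and contact force between the fingers and shallow_base below 0.1 N and contact force between the fingers and shallow_lid below 0.1 N and linear speed of shallow_base below 0.03 m/s); the robot touches nothing.
It fails at once if the lid of the deep box comes away from its base (more than 10 mm out of place) (distance between deep_base and deep_lid above 0.01 m).
It fails at once if the lid of the shallow box comes away from its base (more than 10 mm out of place) (distance between shallow_base and shallow_lid above 0.01 m).
It fails at once if the deep box is forced against the cradle with more than 90 N while gripped (contact force between the fingers and deep_base above 1 N and contact force between any of deep_base, deep_lid and cradle above 90 N).
It fails at once if the shallow box is forced against the cradle with more than 90 N while gripped (contact force between the fingers and shallow_base above 1 N and contact force between any of shallow_base, shallow_lid and cradle above 90 N).
It fails at once if a bystander (cup, jar, beaker or spatula) is moved more than 30 mm (distance of any of cup_left, cup_right, jar, beaker, spatula from where it was at the start of the episode above 0.03 m).
It also fails if it takes over 69 s, if anything falls off the work surface, if the arm or the gripper's body presses on something with over 40 N, if the wrist force passes 120 N, or if a joint passes its speed limit or range.

### The arm

A 6-joint arm with a two-finger parallel gripper is mounted at the origin on the work surface. World frame = base frame: x ahead of the robot, y to its left, z up, the work surface at z = 0. Lengths are in m, angles in degrees, forces in N, time in s.
With the tool pointing down it reaches from about 0.275 to 1 m from the base axis. Payload 8.4 kg.
Tool frame: the origin (TCP) lies at the very end of the fingers, on their centre line; the grasp point (between the pads) lies env.grip_depth behind it (env.grip_depth is the distance from the TCP to the grasp point, in m); z points along the fingers, y is the direction in which the jaws open and shut (so a half turn about z gives the same grasp; the last joint's range is limited). The gripper opens to 85 mm and grips with 20 to 120 N. Pads are 22 mm wide; open, the fingers measure 114 mm over their backs; the gripper's body (76 mm by 85 mm) begins 54 mm behind the grasp point. The pads swing forward as they close: fully open they stand 13 mm farther back than shut.
Start: joints at [-65.913, 20.225, 93.587, -0, 66.188, -0.138], TCP at [0.256, -0.57, 0.231] pointing down, gripper open.
Joint ranges: [-150.9, 150.9], [-52.94, 120.26], [3.33, 152.33], [-74.26, 254.26], [0, 154.13], [-172.89, 172.89]. Speed limits (degrees/s): [127.2, 127.2, 159.86, 180, 180, 180].

### API

Orientations are given as a 3x3 rotation matrix whose columns are the frame's x, y, z axes.
In Python, from bench import env gives the robot as it stands. The module is installed in compiled form; this text tells all that it offers.
- The arm moves only by the shell command python3 -m pendant 'ROWS' [FORCE]. ROWS is JSON, a list of rows, each a list of 5 numbers: the shift along the tool's x, y, z in cm, then the turn about the tool's z in degrees, then the opening, from -1 (shut) to 1 (fully open). A call has exactly 10 rows; each row is the pose to reach, as a shift and turn from the pose commanded when the call began, along the tool's axes at that moment; what a row does not reach only later rows make up. A row lasts 1/12 s, in which the tool goes at most 41.7 mm and 7.16 degrees, less where a joint would pass 70% of its speed; a pose out of reach is approached as far as the arm can. A call with a gripper value outside its range is refused whole. The fingers move at their own pace and stop on an object; FORCE is the grip in N (left out, the last holds). Time passes only in rows, so rows that repeat a pose let the fingers close, or fill a call up. It gives the time, the measured TCP pose, the force and the opening at its end, in the units of the state.
- env.get_obs(): the state, without advancing time (a new reading comes with each control period).
- env.snapshot(name): name is "scene" or "top" or "wrist"; returns a dict with "pixels" (420x560x3 uint8, red, green, blue), "mtx" (3x3 intrinsics, pixels), "k1" (the pictures are not rectified: a ray, as slopes to the right and down, at radius r is drawn at 1 + k1 r^2 times it, then the intrinsics apply), "rvec" (rotation vector, rad) and "tvec" (3), from world to camera coordinates, as OpenCV has them. Camera axes: x right, y down, z forward; pixel columns grow to the right and rows downward; lengths in m; the calibration is good to about 2 mm. A picture is of the moment at which its call begins. There is no depth.
- env.close_job(): hands the job in, once; it reports no verdict.
Trained networks look in a picture, given as the dict that the camera call returned (one of the last four; its "shot" number tells which), for a name from the list of things; names that differ only in an ending like _2 or _b are one class to them, and where a whole thing is asked for, a point or a joint stands for the part that bears it (a point fixed in the world has none). Each returns a list of dicts, best first, with "p" (0 to 1); they miss things now and then, are a little off and sometimes report something else, mostly with a low value. They report only what shows in the picture. A call takes as long as a camera call.
- env.find_in(label, picture): "extent" ([left, top, width, height] in pixels, round what is visible of it).
- env.pinpoint(label, picture): "xy" ([column, row] in pixels: a listed point, or the origin of a listed thing).
The state is a dict: "time_s": time; "joints": joint angles; "joint_vel": joint speeds; "joint_efforts": joint torques, N m; "tcp_pos": TCP position; "tcp_rot": TCP orientation; "wrist_force": force on the tool from outside, world axes, zero at the start; "torque": the same for the moment, N m; "grip_width": opening from 0.0 (shut) to 1.0 (fully open).
Only numpy, scipy, OpenCV 4.12 (cv2) and the standard library are available. Lean on these libraries where they do the work, as an engineer would, in place of code of your own. Each camera call takes 0.05 s, during which the arm holds its last target.

## Working session

There is one attempt and no reset: what is moved stays moved. The work goes in short steps, Python scripts to look and compute and a shell command to move; the robot and the scene stay as the last step left them, time stands still between calls to the robot, and variables do not carry over. Pictures are saved under pics/ and viewed, and the job is handed in when it is done.

```bash
ls -la; mkdir -p pics
python3 - <<'E'
from bench import env
import numpy as np, cv2
np.set_printoptions(precision=4,suppress=True)
o=env.get_obs()
for k,v in o.items(): print(k,v)
print(env.grip_depth,[a for a in dir(env) if a[0]!='_'])
for n in("scene","top","wrist"):
    s=env.snapshot(n); cv2.imwrite(f'pics/{n}0.png',s['pixels'][:,:,::-1])
    print(n,s['k1'],s['mtx'],s['rvec'],s['tvec'])
E
```

```text
total 12
drwxr-xr-x  3 agent agent 4096 Dec  6 15:14 .
drwxr-xr-x 23 root  root  4096 Dec  6 15:13 ..
drwxr-xr-x  2 agent agent 4096 Dec  6 15:14 pics
time_s 0.0
joints [-65.9135  20.2626  93.6314   0.0004  66.1861  -0.1376]
joint_vel [-0.0048 -0.0265  0.0264 -0.045   0.0904  0.012 ]
joint_efforts [ -0.001  -60.5247 -34.2056   0.       0.0095   0.    ]
tcp_pos [ 0.2562 -0.5695  0.2305]
tcp_rot [[ 0.9119  0.4103 -0.0006]
 [ 0.4103 -0.9119  0.0013]
 [ 0.     -0.0014 -1.    ]]
wrist_force [-0.4846 -0.2398  0.3784]
torque [-0.0209 -0.0002  0.0736]
grip_width 0.9957830397826823
0.0187 ['Unreachable', 'close_job', 'find_in', 'get_obs', 'grip_depth', 'pinpoint', 'snapshot']
scene -0.0013411948810607551 [[423.3563   0.     278.5994]
 [  0.     423.3563 207.2413]
 [  0.       0.       1.    ]] [ 1.3499  2.1408 -0.9431] [ 0.2825 -0.3134  1.3333]
top -0.010560633216897711 [[442.4474   0.     287.4645]
 [  0.     442.4474 213.4907]
 [  0.       0.       1.    ]] [ 2.1527 -2.1141  0.1108] [-0.0367  0.5954  0.9771]
wrist -0.019754695899463385 [[332.9717   0.     269.9237]
 [  0.     332.9717 209.2898]
 [  0.       0.       1.    ]] [-2.4357  1.5746  0.2223] [-0.6252 -0.0351  0.3782]
```

View pics/scene0.png

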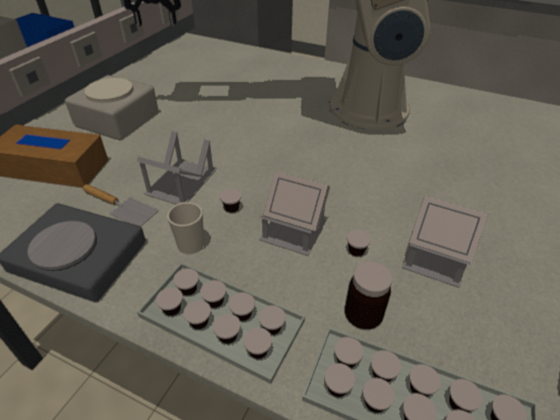

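View pics/top0.png

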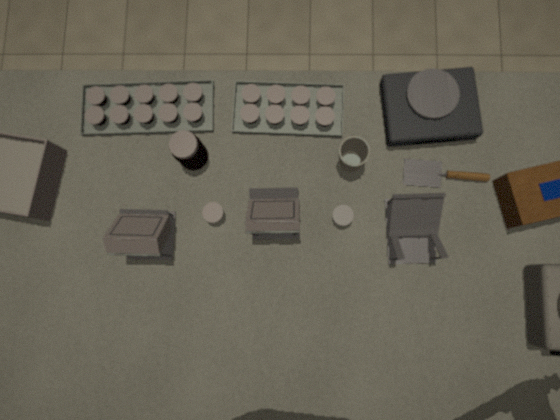

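View pics/wrist0.png

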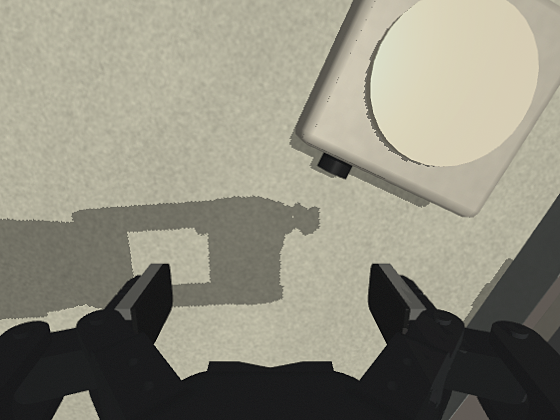

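The scene picture shows the cradle empty at about (178,165), a box on its stand at (295,210) and another at (445,240). The top view shows the cradle at (413,230), a box at (273,215) and a thicker one at (138,235). Next I'll triangulate their positions.

```bash
cat > h.py <<'E'
from bench import env
import numpy as np, cv2
np.set_printoptions(precision=4,suppress=True)
def ray(s,xy):
    m=s['mtx'];d=np.array([(xy[0]-m[0,2])/m[0,0],(xy[1]-m[1,2])/m[1,1]]);u=d.copy()
    for _ in range(20): u=d/(1+s['k1']*(u@u))
    R=cv2.Rodrigues(np.array(s['rvec'],float))[0]; t=np.array(s['tvec']).ravel()
    return -R.T@t, R.T@np.array([u[0],u[1],1.])
def tri(rs):
    A=np.zeros((3,3));b=np.zeros(3)
    for c,d in rs:
        d=d/np.linalg.norm(d);P=np.eye(3)-np.outer(d,d);A+=P;b+=P@c
    p=np.linalg.solve(A,b)
    return p,[float(np.linalg.norm((np.eye(3)-np.outer(d,d)/(d@d))@(p-c))) for c,d in rs]
def proj(s,P):
    R=cv2.Rodrigues(np.array(s['rvec'],float))[0]; t=np.array(s['tvec']).ravel()
    c=np.atleast_2d(P)@R.T+t; u=c[:,:2]/c[:,2:]; u=u*(1+s['k1']*(u**2).sum(1,keepdims=True))
    return u*[s['mtx'][0,0],s['mtx'][1,1]]+[s['mtx'][0,2],s['mtx'][1,2]]
n=np.array([np.cos(np.radians(40)),0,np.sin(np.radians(40))]); xs=np.array([np.sin(np.radians(40)),0,-np.cos(np.radians(40))])
E
python3 - <<'E'
from h import *
S={n_:env.snapshot(n_) for n_ in("scene","top")}
for l in "cradle_seat stand_deep_seat stand_shallow_seat deep_base deep_lid shallow_base shallow_lid cradle cup_left cup_right jar beaker spatula".split():
    r=[];txt=''
    for k,s in S.items():
        f=env.pinpoint(l,s)
        txt+=f" {k}:"+str([(np.round(a['xy'],1).tolist(),round(a['p'],2)) for a in f[:2]])
        if f: r.append(ray(s,f[0]['xy']))
    if len(r)==2:
        p,e=tri(r); txt+=f" -> {p} {np.round(e,4)}"
    print(l,txt)
E
```

```text
cradle_seat  scene:[([183.2, 170.4], 0.78), ([296.4, 199.9], 0.61)] top:[([410.9, 235.8], 0.78)] -> [ 0.551  -0.3107  0.0273] [0.0008 0.0008]
stand_deep_seat  scene:[([439.0, 249.8], 0.57)] top:[([444.4, 173.8], 0.25)] -> [0.6975 0.0071 0.3268] [0.3005 0.3005]
stand_shallow_seat  scene:[([294.5, 218.9], 0.78)] top:[([274.2, 209.9], 0.71)] -> [0.6029 0.0075 0.0395] [0.0028 0.0028]
deep_base  scene:[] top:[([142.9, 242.9], 0.45)]
deep_lid  scene:[([440.8, 226.8], 0.65)] top:[([138.7, 243.8], 0.63)] -> [0.5196 0.2993 0.0679] [0.0063 0.0063]
shallow_base  scene:[] top:[([271.7, 219.8], 0.54)]
shallow_lid  scene:[([297.1, 200.6], 0.89)] top:[([270.6, 222.6], 0.73)] -> [0.5727 0.0067 0.0668] [0.004 0.004]
cradle  scene:[([187.0, 179.3], 0.89)] top:[([406.3, 233.7], 0.62)] -> [ 0.5563 -0.3027  0.0064] [0.002 0.002]
cup_left  scene:[([355.7, 250.3], 0.76), ([189.8, 244.4], 0.66)] top:[([217.6, 213.0], 0.73)] -> [0.5989 0.1462 0.0028] [0.0031 0.0031]
cup_right  scene:[([231.6, 205.9], 0.62)] top:[([341.6, 218.5], 0.61), ([274.2, 221.6], 0.52)] -> [ 0.591  -0.1532  0.0039] [0.0001 0.0001]
jar  scene:[([362.6, 315.3], 0.64)] top:[([193.9, 152.9], 0.74)] -> [0.7465 0.2081 0.0062] [0.0009 0.0009]
beaker  scene:[([189.1, 243.7], 0.9)] top:[([349.7, 162.1], 0.97)] -> [ 0.7304 -0.1742  0.0007] [0.0018 0.0018]
spatula  scene:[([117.8, 203.3], 0.63)] top:[([442.8, 175.6], 0.84), ([139.2, 242.8], 0.66)] -> [ 0.6987 -0.3945  0.0047] [0.001 0.001]
```

```bash
python3 -m pendant '[[0,0,0,5,1],[0,0,0,11,1],[0,0,0,17,1],[0,0,0,23,1],[0,0,0,23,1],[0,0,0,23,1],[0,0,0,23,1],[0,0,0,23,1],[0,0,0,23,1],[0,0,0,23,1]]'
```

```text
time_s: 2.38
tcp_pos: [0.2564, -0.57, 0.2313]
tcp_rot: [[1.0, 0.022, 0.0], [0.022, -1.0, 0.0], [0.0, -0.0, -1.0]]
wrist_force: [-1.0, 0.2, -0.2]
grip_width: 1.005
```

```bash
python3 -m pendant '[[0,-4.1,0,0.6,1],[0,-8.2,0,1.3,1],[0,-12.3,0,1.3,1],[0,-16.4,0,1.3,1],[2,-20.5,0,1.3,1],[4,-24.6,0,1.3,1],[6,-28.7,0,1.3,1],[8,-32.8,0,1.3,1],[10,-36.9,0,1.3,1],[12,-41,0,1.3,1]]'
python3 -m pendant '[[3,-3,0,0,1],[6,-6,0,0,1],[9,-9,0,0,1],[12,-12,0,0,1],[15,-15.1,0,0,1],[19,-15.1,0,0,1],[23,-15.1,0,0,1],[27,-15.1,0,0,1],[31,-15.1,0,0,1],[35,-15.1,0,0,1]]'
```

```text
time_s: 3.22
tcp_pos: [0.3581, -0.1772, 0.2317]
tcp_rot: [[1.0, -0.001, 0.001], [-0.001, -1.0, -0.0], [0.001, 0.0, -1.0]]
wrist_force: [0.8, -0.7, -0.6]
grip_width: 1.001
time_s: 4.05
tcp_pos: [0.7098, -0.0281, 0.2311]
tcp_rot: [[1.0, -0.0, -0.0], [-0.0, -1.0, -0.0], [-0.0, 0.0, -1.0]]
wrist_force: [0.2, -0.2, 0.4]
grip_width: 1.004
```

```bash
python3 -m pendant '[[4,-1,0,0,1],[8,-2,0,0,1],[12,-2.6,0,0,1],[16,-2.6,0,0,1],[20,-2.6,0,0,1],[24,-2.6,0,0,1],[28,-2.6,0,0,1],[32,-2.6,0,0,1],[36,-2.6,0,0,1],[40,-2.6,0,0,1]]'
```

```text
time_s: 4.88
tcp_pos: [1.034, -0.0029, 0.2224]
tcp_rot: [[1.0, -0.001, 0.022], [-0.001, -1.0, -0.0], [0.022, 0.0, -1.0]]
wrist_force: [60.5, 0.1, 34.4]
grip_width: 0.995
```

```bash
python3 -m pendant '[[0,0,0,0,1],[0,0,0,0,1],[0,0,0,0,1],[0,0,0,0,1],[0,0,0,0,1],[0,0,0,0,1],[0,0,0,0,1],[0,0,0,0,1],[0,0,0,0,1],[0,0,0,0,1]]'; python3 -c "
from h import *
o=env.get_obs();print(o['joints'],o['wrist_force'])"
```

```text
time_s: 5.72
tcp_pos: [1.0348, -0.0029, 0.2246]
tcp_rot: [[1.0, -0.001, 0.026], [-0.001, -1.0, -0.0], [0.026, 0.0, -1.0]]
wrist_force: [0.2, -0.1, -0.2]
grip_width: 0.999
[ -0.2445  70.3819   3.3346   0.0024 104.8183  89.8312] [ 0.2354 -0.0613 -0.2476]
```

```bash
python3 -m pendant '[[1,0,0,0,1],[2,0,0,0,1],[3,0,0,0,1],[4,0,0,0,1],[5,0,0,0,1],[6,0,0,0,1],[7,0,0,0,1],[8,0,0,0,1],[9,0,0,0,1],[10,0,0,0,1]]'; python3 -c "
from h import *
o=env.get_obs();print(o['joints'],o['wrist_force'])"
```

```text
time_s: 6.55
tcp_pos: [1.0517, -0.0028, 0.2072]
tcp_rot: [[0.998, -0.001, 0.062], [-0.001, -1.0, -0.0], [0.062, 0.0, -0.998]]
wrist_force: [-0.1, -1.0, -0.4]
grip_width: 1.0
[ -0.2367  71.355    3.3929   0.0042 101.7168  89.84  ] [-0.0859 -0.9668 -0.4299]
```

```bash
python3 -m pendant '[[-2,0,0,0,1],[-5,0,0,0,1],[-9,0,0,0,1],[-13,0,0,0,1],[-17,0,0,0,1],[-21,0,0,0,1],[-25,0,0,0,1],[-25,0,0,0,1],[-25,0,0,0,1],[-25,0,0,0,1]]'; python3 -c "
from h import *
o=env.get_obs();print(o['joints'],o['wrist_force'])"
```

```text
time_s: 7.38
tcp_pos: [0.7992, -0.0025, 0.1918]
tcp_rot: [[0.998, -0.001, 0.059], [-0.001, -1.0, -0.0], [0.059, 0.0, -0.998]]
wrist_force: [0.5, -0.1, 1.4]
grip_width: 0.998
[-0.2882 35.8559 73.6992  0.0095 67.0563 89.7835] [ 0.4828 -0.1497  1.417 ]
```

```bash
cat > kin.py <<'E'
import numpy as np
from scipy.optimize import least_squares
D=[(20.2626,93.6314,66.1861,np.hypot(.2562,.5695),.2305),(70.3819,3.3346,104.8183,1.0348,.2246),(35.8559,73.6992,67.0563,.7992,.1918),(71.355,3.3929,101.7168,1.0517,.2072)]
def fk(p,j2,j3,j5):
    L2,L3,L6,h=p; a,b,c=np.radians([j2,j2+j3,j2+j3+j5])
    return np.array([L2*np.sin(a)+L3*np.sin(b)+L6*np.sin(c),h+L2*np.cos(a)+L3*np.cos(b)+L6*np.cos(c)])
P=least_squares(lambda p:np.concatenate([fk(p,*d[:3])-d[3:] for d in D]),[.5,.5,.25,.3]).x
if __name__=='__main__':
    print(P,[fk(P,*d[:3])-d[3:] for d in D])
E
python3 kin.py
```

```text
[0.5818495  0.48207554 0.38498894 0.27208869] [array([0.01725505, 0.00717929]), array([-0.01414435, -0.0068496 ]), array([0.01864286, 0.00620059]), array([-0.01155187, -0.00653028])]
```

```bash
python3 -m pendant '[[4,0,0,0,1],[8,0,0,0,1],[12,0,0,0,1],[16,0,0,0,1],[19,0,0,0,1],[21,0,0,0,1],[22.5,0,0,0,1],[24,0,0,0,1],[25,0,0,0,1],[26,0,0,0,1]]'; python3 -m pendant '[[3,0,0,0,1],[8,0,0,0,1],[13,0,0,0,1],[20,0,0,0,1],[30,0,0,0,1],[40,0,0,0,1],[50,0,0,0,1],[60,0,0,0,1],[70,0,0,0,1],[80,0,0,0,1]]'; python3 -c "
from h import *
o=env.get_obs();print(o['joints'],o['wrist_force'])"
```

```text
time_s: 8.22
tcp_pos: [1.0486, -0.0028, 0.1886]
tcp_rot: [[0.999, -0.001, 0.041], [-0.001, -1.0, -0.0], [0.041, 0.0, -0.999]]
wrist_force: [1.6, -0.5, -6.2]
grip_width: 1.002
time_s: 9.05
tcp_pos: [1.0765, -0.0025, 0.168]
tcp_rot: [[0.994, -0.001, 0.107], [-0.001, -1.0, -0.0], [0.107, 0.0, -0.994]]
wrist_force: [0.6, 0.1, 1.2]
grip_width: 1.0
[-0.2162 73.6232  3.3319  0.008  96.8962 89.8608] [0.6481 0.0646 1.2031]
```

```bash
python3 -m pendant '[[10,0,-3,0,1],[20,0,-6,0,1],[30,0,-9,0,1],[40,0,-12,0,1],[50,0,-15,0,1],[60,0,-18,0,1],[70,0,-21,0,1],[80,0,-24,0,1],[90,0,-27,0,1],[100,0,-30,0,1]]'; python3 -c "
from h import *
o=env.get_obs();print(o['joints'],o['wrist_force'])"
```

```text
time_s: 9.88
tcp_pos: [1.0771, -0.0023, 0.222]
tcp_rot: [[0.99, -0.001, 0.144], [-0.001, -1.0, -0.0], [0.144, 0.0, -0.99]]
wrist_force: [-0.1, 0.1, -0.0]
grip_width: 0.999
[-0.2027 70.72    3.3343  0.0086 97.6378 89.8743] [-0.0887  0.0659 -0.0489]
```

```bash
python3 -m pendant '[[200,0,0,0,1],[200,0,0,0,1],[200,0,0,0,1],[200,0,0,0,1],[200,0,0,0,1],[200,0,0,0,1],[200,0,0,0,1],[200,0,0,0,1],[200,0,0,0,1],[200,0,0,0,1]]'; python3 -c "
from h import *
o=env.get_obs();print(o['joints'],o['wrist_force'])"
```

```text
time_s: 10.72
tcp_pos: [1.0978, -0.002, 0.1901]
tcp_rot: [[0.983, -0.001, 0.181], [-0.001, -1.0, -0.0], [0.181, 0.0, -0.983]]
wrist_force: [-0.8, -1.2, 0.6]
grip_width: 1.001
[-0.1883 72.5806  3.3863  0.0099 93.6022 89.8878] [-0.8442 -1.2354  0.5534]
```

```bash
python3 -m pendant '[[200,0,-20,0,1],[200,0,-20,0,1],[200,0,-20,0,1],[200,0,-20,0,1],[200,0,-20,0,1],[200,0,-20,0,1],[200,0,-20,0,1],[200,0,-20,0,1],[200,0,-20,0,1],[200,0,-20,0,1]]'; python3 -m pendant '[[0,0,-200,0,1],[0,0,-200,0,1],[0,0,-200,0,1],[0,0,-200,0,1],[0,0,-200,0,1],[200,0,0,0,1],[200,0,0,0,1],[200,0,0,0,1],[200,0,0,0,1],[200,0,0,0,1]]'; python3 -c "
from h import *
o=env.get_obs();print(o['joints'],o['wrist_force'])"
```

```text
time_s: 11.55
tcp_pos: [1.1062, -0.0019, 0.2115]
tcp_rot: [[0.976, -0.001, 0.218], [-0.001, -1.0, -0.0], [0.218, 0.0, -0.976]]
wrist_force: [0.5, 0.0, 0.1]
grip_width: 1.002
time_s: 12.38
tcp_pos: [1.0725, -0.0017, 0.3541]
tcp_rot: [[0.968, -0.001, 0.25], [-0.001, -1.0, -0.0], [0.25, 0.0, -0.968]]
wrist_force: [0.3, 0.0, 0.4]
grip_width: 0.998
[-0.179  63.5864  3.4292  0.0182 98.4916 89.9004] [0.263  0.0142 0.3521]
```

```bash
for i in 1; do python3 -m pendant '[[200,0,0,0,1],[200,0,0,0,1],[200,0,0,0,1],[200,0,0,0,1],[200,0,0,0,1],[200,0,0,0,1],[200,0,0,0,1],[200,0,0,0,1],[200,0,0,0,1],[200,0,0,0,1]]'; python3 -m pendant '[[200,0,0,0,1],[200,0,0,0,1],[200,0,0,0,1],[200,0,0,0,1],[200,0,0,0,1],[200,0,0,0,1],[200,0,0,0,1],[200,0,0,0,1],[200,0,0,0,1],[200,0,0,0,1]]'; done; python3 -c "
from h import *
o=env.get_obs();print(o['joints'],o['wrist_force'])"
```

```text
time_s: 13.22
tcp_pos: [1.0985, -0.0017, 0.3257]
tcp_rot: [[0.957, -0.001, 0.291], [-0.001, -1.0, -0.001], [0.291, 0.0, -0.957]]
wrist_force: [0.1, 0.6, 0.1]
grip_width: 1.0
time_s: 14.05
tcp_pos: [1.1161, -0.0017, 0.3148]
tcp_rot: [[0.945, -0.001, 0.327], [-0.001, -1.0, -0.001], [0.327, 0.0, -0.945]]
wrist_force: [0.0, 0.4, 0.7]
grip_width: 1.002
[-0.1677 66.3165  3.3928  0.0173 91.2217 89.9096] [0.0102 0.4113 0.7445]
```

```bash
python3 -m pendant '[[200,0,0,0,1],[200,0,0,0,1],[200,0,0,0,1],[200,0,0,0,1],[200,0,0,0,1],[200,0,0,0,1],[200,0,0,0,1],[200,0,0,0,1],[200,0,0,0,1],[200,0,0,0,1]]'; python3 -m pendant '[[200,0,0,0,1],[200,0,0,0,1],[200,0,0,0,1],[200,0,0,0,1],[200,0,0,0,1],[200,0,0,0,1],[200,0,0,0,1],[200,0,0,0,1],[200,0,0,0,1],[200,0,0,0,1]]'; python3 -m pendant '[[200,0,0,0,1],[200,0,0,0,1],[200,0,0,0,1],[200,0,0,0,1],[200,0,0,0,1],[200,0,0,0,1],[200,0,0,0,1],[200,0,0,0,1],[200,0,0,0,1],[200,0,0,0,1]]';  python3 - <<'E'
from h import *
o=env.get_obs();print(o['joints'],o['wrist_force'])
im=cv2.imread('pics/top0.png')
a=cv2.resize(im[175:275,85:185],None,fx=3.8,fy=3.8,interpolation=cv2.INTER_CUBIC);b=cv2.resize(im[175:275,225:325],None,fx=3.8,fy=3.8,interpolation=cv2.INTER_CUBIC)
cv2.imwrite('pics/zt.png',np.hstack([a,b])); cv2.imwrite('pics/zc.png',cv2.resize(im[175:275,365:465],None,fx=5,fy=5,interpolation=cv2.INTER_CUBIC))
E
```

```text
time_s: 14.88
tcp_pos: [1.1282, -0.0016, 0.32]
tcp_rot: [[0.932, -0.001, 0.363], [-0.001, -1.0, -0.001], [0.363, 0.0, -0.932]]
wrist_force: [0.1, -0.6, -0.2]
grip_width: 1.001
time_s: 15.72
tcp_pos: [1.1362, -0.0016, 0.3365]
tcp_rot: [[0.918, -0.001, 0.398], [-0.001, -1.0, -0.001], [0.398, 0.0, -0.918]]
wrist_force: [-0.1, 0.2, -0.4]
grip_width: 1.001
time_s: 16.55
tcp_pos: [1.141, -0.0016, 0.361]
tcp_rot: [[0.902, -0.001, 0.432], [-0.001, -1.0, -0.001], [0.432, 0.0, -0.902]]
wrist_force: [-0.6, 0.3, -0.3]
grip_width: 1.0
[-0.1636 64.5182  3.3943  0.0259 86.4829 89.9157] [-0.5815  0.3054 -0.2738]
```

View pics/zt.png

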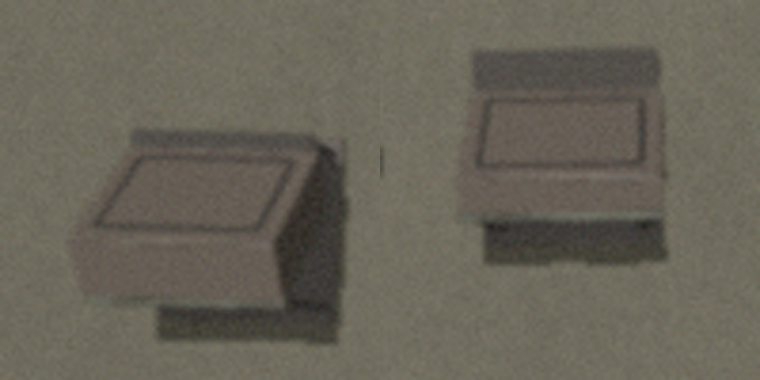

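View pics/zc.png

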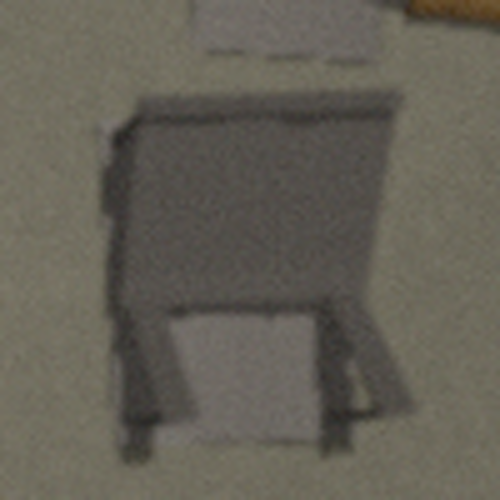

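```bash
python3 -m pendant '[[200,0,30,0,1],[200,0,30,0,1],[200,0,30,0,1],[200,0,30,0,1],[200,0,30,0,1],[200,0,30,0,1],[200,0,30,0,1],[200,0,30,0,1],[200,0,30,0,1],[200,0,30,0,1]]'; python3 -m pendant '[[200,0,60,0,1],[200,0,60,0,1],[200,0,60,0,1],[200,0,60,0,1],[200,0,60,0,1],[200,0,60,0,1],[200,0,60,0,1],[200,0,60,0,1],[200,0,60,0,1],[200,0,60,0,1]]';  python3 - <<'E'
from h import *
im=cv2.imread('pics/scene0.png')
for n_,(r,c) in dict(sd=(190,395),ss=(165,250),sc=(120,125)).items():
    cv2.imwrite(f'pics/{n_}.png',cv2.resize(im[r:r+100,c:c+100],None,fx=6,fy=6,interpolation=cv2.INTER_CUBIC))
E
```

```text
time_s: 17.38
tcp_pos: [1.1597, -0.0016, 0.3475]
tcp_rot: [[0.885, -0.001, 0.466], [-0.001, -1.0, -0.001], [0.466, 0.0, -0.885]]
wrist_force: [0.1, 1.0, 0.0]
grip_width: 0.998
time_s: 18.22
tcp_pos: [1.1858, -0.0016, 0.3084]
tcp_rot: [[0.867, -0.001, 0.498], [-0.001, -1.0, -0.001], [0.498, 0.0, -0.867]]
wrist_force: [0.1, -0.0, 0.6]
grip_width: 1.0
```

View pics/sd.png

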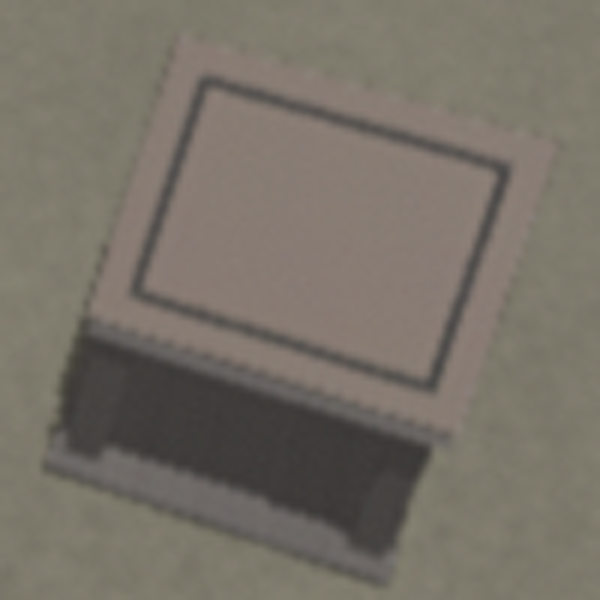

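View pics/ss.png

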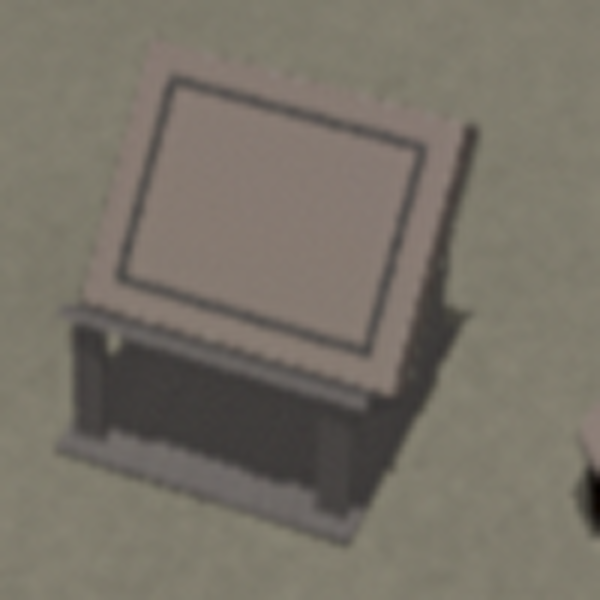

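View pics/sc.png

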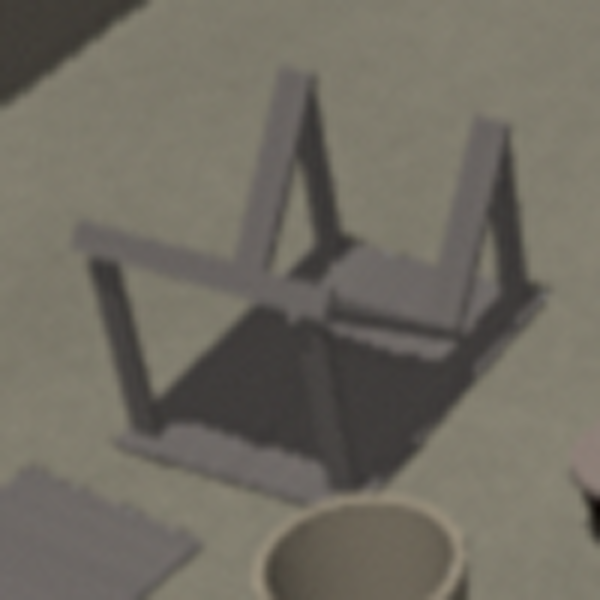

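```bash
cat > fit.py <<'E'
from h import *
from scipy.optimize import least_squares
S={k:env.snapshot(k) for k in('scene','top')}
def Rz(a): return np.array([[np.cos(a),-np.sin(a),0],[np.sin(a),np.cos(a),0],[0,0,1.]])
B=np.column_stack([xs,[0,1,0],n])  # x down slope, y, z ; check right-handed
def W(q,P): return np.array([q[0],q[1],.03])+ (np.atleast_2d(P)@B.T)@Rz(q[2]).T
def fit(obs,x0):
    def f(q): return np.concatenate([(proj(S[c],W(q,[P]))[0]-uv) for c,P,uv in obs])
    r=least_squares(f,x0,loss='soft_l1'); return r.x,f(r.x).reshape(-1,2)
z=lambda off,f,l:[(np.array(a)/f+np.array(off)) for a in l]
def box(t): return [(-.096,-.058,t),(-.096,.058,t),(0,-.058,t),(0,.058,t)]
E
python3 - <<'E'
from fit import *
print(np.linalg.det(B), env.get_obs()['time_s'])
d=z((395,190),6,[(180,35),(557,145),(90,325),(453,440)]); dt=z((85,175),3.8,[(276,240),(70,238),(284,306),(84,298)])
o=[('scene',P,u) for P,u in zip(box(.046),d)]+[('top',P,u) for P,u in zip([(-.096,-.058,.046),(-.096,.058,.046),(-.096,-.058,0),(-.096,.058,0)],dt)]
q,r=fit(o,[.58,.3,0]); print('deep',q,np.degrees(q[2]));print(r)
d=z((250,165),6,[(155,38),(474,125),(80,302),(397,396)]); dt=z((225,175),3.8,[(664-380,177),(462-380,170),(664-380,218),(458-380,217)])
o=[('scene',P,u) for P,u in zip(box(.030),d)]+[('top',P,u) for P,u in zip([(-.096,-.058,.030),(-.096,.058,.030),(-.096,-.058,0),(-.096,.058,0)],dt)]
q,r=fit(o,[.58,0,0]); print('shal',q,np.degrees(q[2]));print(r)
d=z((125,120),6,[(283,68),(314,75),(476,118),(510,124)])
o=[('scene',P,u) for P,u in zip([(-.086,y,0) for y in(-.054,-.038,.038,.054)],d)]+[('scene',(0,0,0),(183.2,170.4)),('top',(0,0,0),(410.9,235.8))]
q,r=fit(o,[.55,-.3,0]); print('crad',q,np.degrees(q[2]));print(r)
E
```

```text
0.9999999999999998 18.3167
deep [0.5533 0.303  0.0024] 0.13848499134672315
[[-1.4113  0.3315]
 [-0.3935 -0.164 ]
 [-1.6011 -0.5705]
 [ 0.4026  0.0983]
 [-1.4355 -0.1781]
 [-1.5226 -0.5103]
 [-0.0054 -0.0572]
 [-0.3069  1.1213]]
shal [0.6061 0.0064 0.0301] 1.7223883111929406
[[-1.2691  0.0068]
 [-1.781  -0.1442]
 [-0.6756  0.0728]
 [-1.785   0.3762]
 [-1.0995 -0.652 ]
 [-2.8048  1.937 ]
 [-0.8838  0.3011]
 [-0.6196  1.2522]]
crad [ 0.5533 -0.3102  0.062 ] 3.5506434870585304
[[-0.1877 -0.055 ]
 [ 0.2247  0.1095]
 [ 0.3751 -0.5787]
 [ 0.565  -0.1811]
 [-0.2081 -0.2834]
 [ 0.3753 -1.2658]]
```

```bash
cat > ov.py <<'E'
from fit import *
def ov(q,kind,cam,crop,f,name,t=.046):
    im=S[cam]['pixels'][:,:,::-1].copy(); r,c,w=crop
    a=cv2.resize(im[r:r+w,c:c+w],None,fx=f,fy=f,interpolation=cv2.INTER_CUBIC)
    segs=[]
    if kind=='stand':
        for y0,y1 in((-.054,-.038),(.038,.054)):
            segs+=[((-.086,y0,0),(-.086,y1,0)),((-.086,y0,0),(0,y0,0)),((-.086,y1,0),(0,y1,0))]
        segs+=[((0,-.054,0),(0,.054,0)),((0,-.054,.105),(0,.054,.105)),((0,-.054,0),(0,-.054,.105)),((0,.054,0),(0,.054,.105))]
    else:
        b=[(x,y,zz) for zz in(0,t) for x in(-.096,0) for y in(-.058,.058)]
        for i,j in((0,1),(2,3),(0,2),(1,3),(4,5),(6,7),(4,6),(5,7),(0,4),(1,5),(2,6),(3,7)): segs.append((b[i],b[j]))
    for p0,p1 in segs:
        u=(proj(S[cam],W(q,[p0,p1]))-[c,r]+.5)*f-.5
        cv2.line(a,tuple(int(v) for v in u[0]),tuple(int(v) for v in u[1]),(0,255,0),1)
    cv2.imwrite(name,a); return a
E
python3 - <<'E'
from ov import *
a=ov((.5533,-.3102,.062),'stand','scene',(120,125,100),4,'pics/x.png');b=ov((.5533,-.3102,.062),'stand','top',(175,365,100),4,'pics/x.png')
cv2.imwrite('pics/ovc1.png',np.hstack([a,b]))
a=ov((.5533,-.3102,.0),'stand','scene',(120,125,100),4,'pics/x.png');b=ov((.5533,-.3102,.0),'stand','top',(175,365,100),4,'pics/x.png')
cv2.imwrite('pics/ovc2.png',np.hstack([a,b]))
a=ov((.6061,.0064,.0301),'box','scene',(165,250,100),4,'pics/x.png',.03);b=ov((.6061,.0064,.0301),'box','top',(175,225,100),4,'pics/x.png',.03)
cv2.imwrite('pics/ovs.png',np.hstack([a,b]))
a=ov((.5533,.303,.0),'box','scene',(190,395,100),4,'pics/x.png');b=ov((.5533,.303,.0),'box','top',(175,85,100),4,'pics/x.png')
cv2.imwrite('pics/ovd.png',np.hstack([a,b]))
E
```

```text
(no output)
```

View pics/ovc1.png

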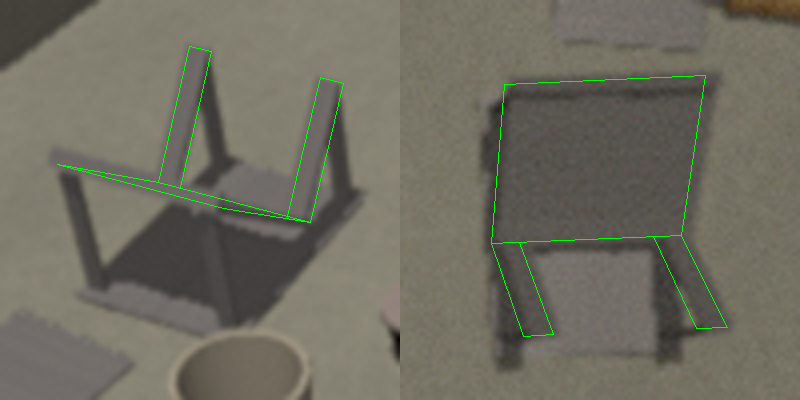

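View pics/ovc2.png

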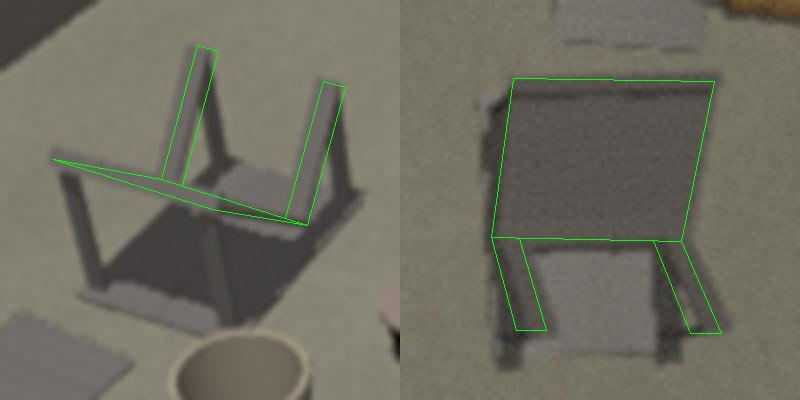

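View pics/ovs.png

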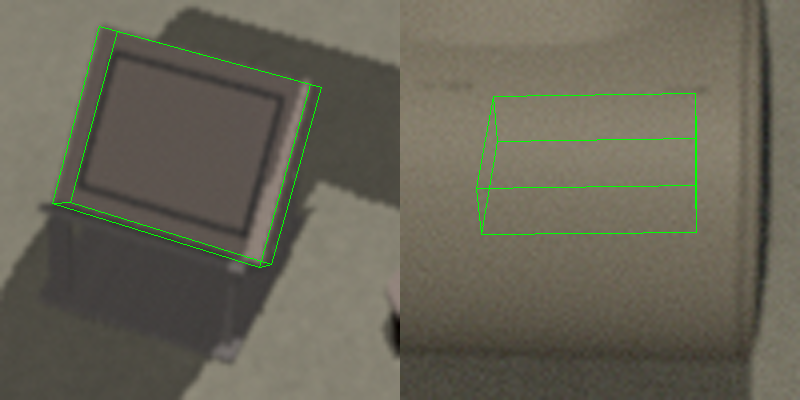

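View pics/ovd.png

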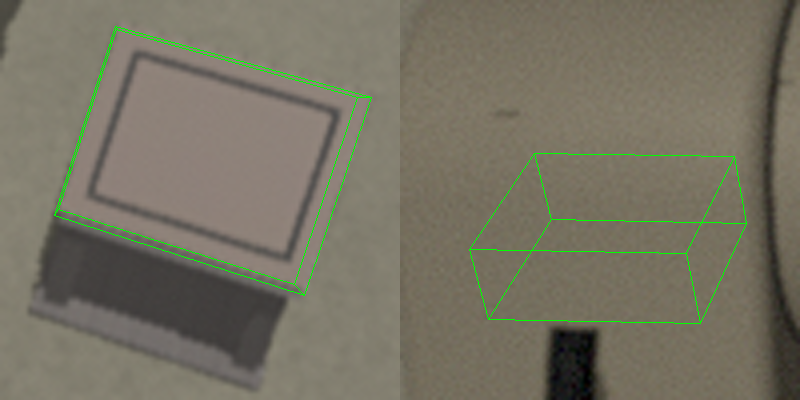

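```bash
python3 -m pendant '[[200,0,20,0,1],[200,0,20,0,1],[200,0,20,0,1],[200,0,20,0,1],[200,0,20,0,1],[200,0,20,0,1],[200,0,20,0,1],[200,0,20,0,1],[200,0,20,0,1],[200,0,20,0,1]]'; python3 -m pendant '[[200,0,20,0,1],[200,0,20,0,1],[200,0,20,0,1],[200,0,20,0,1],[200,0,20,0,1],[200,0,20,0,1],[200,0,20,0,1],[200,0,20,0,1],[200,0,20,0,1],[200,0,20,0,1]]'; python3 -m pendant '[[200,0,20,0,1],[200,0,20,0,1],[200,0,20,0,1],[200,0,20,0,1],[200,0,20,0,1],[200,0,20,0,1],[200,0,20,0,1],[200,0,20,0,1],[200,0,20,0,1],[200,0,20,0,1]]'; python3 -m pendant '[[200,0,20,0,1],[200,0,20,0,1],[200,0,20,0,1],[200,0,20,0,1],[200,0,20,0,1],[200,0,20,0,1],[200,0,20,0,1],[200,0,20,0,1],[200,0,20,0,1],[200,0,20,0,1]]'; python3 -c "
from h import *
o=env.get_obs();print(o['joints'],o['tcp_rot'])"
```

```text
time_s: 19.25
tcp_pos: [1.1847, -0.0016, 0.3514]
tcp_rot: [[0.848, -0.001, 0.53], [-0.001, -1.0, -0.001], [0.53, 0.0, -0.848]]
wrist_force: [-0.2, 0.1, -0.2]
grip_width: 1.0
time_s: 20.08
tcp_pos: [1.1822, -0.0016, 0.3941]
tcp_rot: [[0.828, -0.001, 0.561], [-0.001, -1.0, -0.001], [0.561, 0.0, -0.828]]
wrist_force: [-1.0, -0.4, -1.2]
grip_width: 0.999
time_s: 20.92
tcp_pos: [1.178, -0.0016, 0.4371]
tcp_rot: [[0.806, -0.001, 0.591], [-0.001, -1.0, -0.001], [0.591, 0.0, -0.806]]
wrist_force: [0.2, -0.0, 0.1]
grip_width: 1.0
time_s: 21.75
tcp_pos: [1.1721, -0.0016, 0.4801]
tcp_rot: [[0.784, -0.001, 0.621], [-0.001, -1.0, -0.001], [0.621, 0.0, -0.784]]
wrist_force: [0.3, 0.5, -0.1]
grip_width: 1.003
[-0.1615 59.9005  3.3953  0.0416 78.3259 89.9176] [[ 0.7839 -0.0014  0.6209]
 [-0.0009 -1.     -0.001 ]
 [ 0.6209  0.0002 -0.7839]]
```

```bash
python3 -m pendant '[[1.2,0,0.2,0,1],[2.4,0,0.4,0,1],[2.4,0,0.4,0,1],[2.4,0,0.4,0,1],[2.4,0,0.4,0,1],[2.4,0,0.4,0,1],[2.4,0,0.4,0,1],[2.4,0,0.4,0,1],[2.4,0,0.4,0,1],[2.4,0,0.4,0,1]]'; python3 -c "
from h import *
o=env.get_obs();print(o['joints'],o['tcp_rot'])"
```

```text
time_s: 22.58
tcp_pos: [1.1766, -0.0016, 0.4836]
tcp_rot: [[0.773, -0.001, 0.634], [-0.001, -1.0, -0.001], [0.634, 0.0, -0.773]]
wrist_force: [-0.4, 1.0, 0.1]
grip_width: 1.002
[-0.1616 59.9064  3.3915  0.0444 77.3689 89.9175] [[ 0.7735 -0.0014  0.6338]
 [-0.0009 -1.     -0.001 ]
 [ 0.6338  0.0002 -0.7735]]
```

```bash
cat >> h.py <<'E'
def rel(target):
    o=env.get_obs(); R=np.array(o['tcp_rot']); d=np.array(target)-np.array(o['tcp_pos'])
    return np.round(100*R.T@d,2), np.round(np.array(o['tcp_pos']),4)
def seatpt(q,x,y,z,tilt=40):
    c,s_=np.cos(np.radians(tilt)),np.sin(np.radians(tilt)); ca,sa=np.cos(q[2]),np.sin(q[2])
    v=np.array([s_*x+c*z,y,-c*x+s_*z]); return np.array([q[0]+ca*v[0]-sa*v[1],q[1]+sa*v[0]+ca*v[1],.03+v[2]])
DEEP=(.5533,.303,.0); SH=(.6061,.0064,.02); CR=(.5533,-.3102,.03)
E
python3 -m pendant '[[-3.5,-1.4,-1.6,-7,1],[-7.1,-2.9,-3.3,-14,1],[-10.6,-4.3,-4.9,-21,1],[-14.2,-5.8,-6.5,-28,1],[-17.7,-7.2,-8.1,-35,1],[-21.3,-8.6,-9.8,-42,1],[-24.8,-10.1,-11.4,-49,1],[-28.4,-11.5,-13,-56,1],[-31.9,-13,-14.7,-63,1],[-35.5,-14.4,-16.3,-70,1]]'
python3 - <<'E'
from h import *
print(env.get_obs()['joints'])
print(rel(seatpt(DEEP,-.30,0,.023)))
E
```

```text
time_s: 23.42
tcp_pos: [0.862, 0.1187, 0.4021]
tcp_rot: [[0.376, 0.675, 0.635], [0.874, -0.486, -0.001], [0.308, 0.555, -0.773]]
wrist_force: [0.3, 0.8, 0.6]
grip_width: 0.999
[ 10.3211  19.0546  83.4382 -10.4551  39.0517  45.2161]
(array([ -5.99, -48.71, -20.87]), array([0.862 , 0.1187, 0.4021]))
```

```bash
python3 -m pendant '[[0.1,-3.8,-1.6,-4,1],[0.3,-7.7,-3.3,-8,1],[0.4,-11.5,-4.9,-12,1],[0.6,-15.3,-6.6,-16,1],[0.8,-19.2,-8.2,-20,1],[0.9,-23,-9.8,-20,1],[1,-26.8,-11.5,-20,1],[1.2,-30.7,-13.1,-20,1],[1.4,-34.5,-14.7,-20,1],[1.5,-38.3,-16.4,-20,1]]'
python3 - <<'E'
from h import *
print(env.get_obs()['joints'])
print(rel(seatpt(DEEP,-.17,0,.023)), env.get_obs()['tcp_rot'])
E
```

```text
time_s: 24.25
tcp_pos: [0.5071, 0.3197, 0.3224]
tcp_rot: [[0.127, 0.762, 0.635], [0.986, -0.164, -0.0], [0.104, 0.626, -0.772]]
wrist_force: [-0.2, 1.3, -0.8]
grip_width: 1.001
[ 47.643    1.6368 115.1174 -43.3475  43.1315  84.2947]
(array([ -3.76, -12.42,   8.5 ]), array([0.5071, 0.3197, 0.3224])) [[ 0.127   0.762   0.6351]
 [ 0.9864 -0.1644 -0.    ]
 [ 0.1044  0.6264 -0.7725]]
```

```bash
python3 -m pendant '[[-0.6,-2,1.4,-2,1],[-1.2,-4,2.8,-4,1],[-1.8,-6,4.2,-6,1],[-2.5,-8.2,5.6,-9.5,1],[-3.2,-10.4,7,-9.5,1],[-3.8,-12.4,8.5,-9.5,1],[-3.8,-12.4,8.5,-9.5,1],[-3.8,-12.4,8.5,-9.5,1],[-3.8,-12.4,8.5,-9.5,1],[-3.8,-12.4,8.5,-9.5,1]]'
python3 - <<'E'
from h import *
print(env.get_obs()['joints'])
print(rel(seatpt(DEEP,-.17,0,.023)), env.get_obs()['tcp_rot'])
s=env.snapshot('wrist'); cv2.imwrite('pics/w1.png',s['pixels'][:,:,::-1])
s=env.snapshot('scene'); cv2.imwrite('pics/s1.png',s['pixels'][:,:,::-1])
E
```

```text
time_s: 25.08
tcp_pos: [0.4643, 0.3029, 0.1768]
tcp_rot: [[-0.001, 0.772, 0.636], [1.0, 0.0, 0.001], [0.0, 0.636, -0.772]]
wrist_force: [0.0, -0.2, -0.1]
grip_width: 1.003
[ 50.617   11.0111 127.757  -67.3072  32.1392 106.9365]
(array([ 0.01, -0.32, -0.03]), array([0.4643, 0.3029, 0.1768])) [[-0.0006  0.7721  0.6355]
 [ 1.      0.0002  0.0007]
 [ 0.0004  0.6355 -0.7721]]
```

View pics/w1.png

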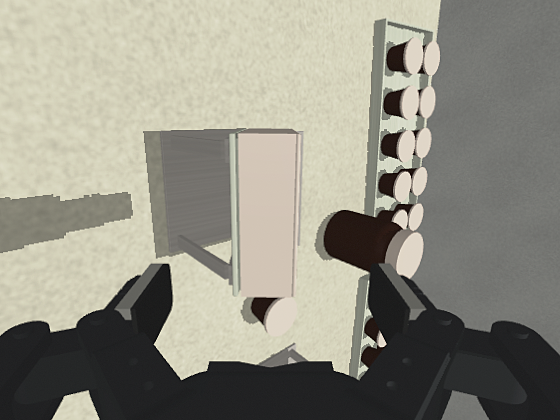

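View pics/s1.png

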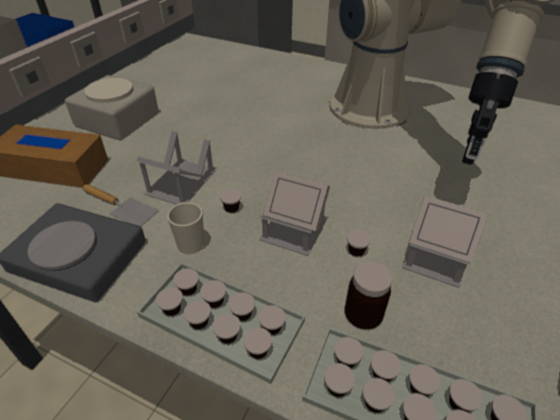

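Run:
```python
from fit import *
w=env.snapshot('wrist'); S['wrist']=w
for y in(.058,-.058):
    for zz in(0,.046): print(y,zz,proj(w,W(DEEP,[(-.096,y,zz)]))[0])
o=[('wrist',P,u) for P,u in zip([(-.096,.058,0),(-.096,.058,.046),(-.096,-.058,0),(-.096,-.058,.046)],[(231,132),(302,132),(235,297),(297,297)])]
q,r=fit(o,DEEP); print(q); print(r)
im=w['pixels'][100:310,130:340,::-1]; cv2.imwrite('pics/w1z.png',cv2.resize(im,None,fx=2.8,fy=2.8,interpolation=cv2.INTER_CUBIC))
```

```text
0.058 0 [231.1885 131.2   ]
0.058 0.046 [304.1645 131.2443]
-0.058 0 [236.2804 294.8969]
-0.058 0.046 [299.593  295.2178]
[ 0.5519  0.3021 -0.0071]
[[-1.0814  0.0647]
 [ 1.0401  0.5147]
 [-0.757  -0.6759]
 [ 0.7914 -0.0412]]
```

View pics/w1z.png

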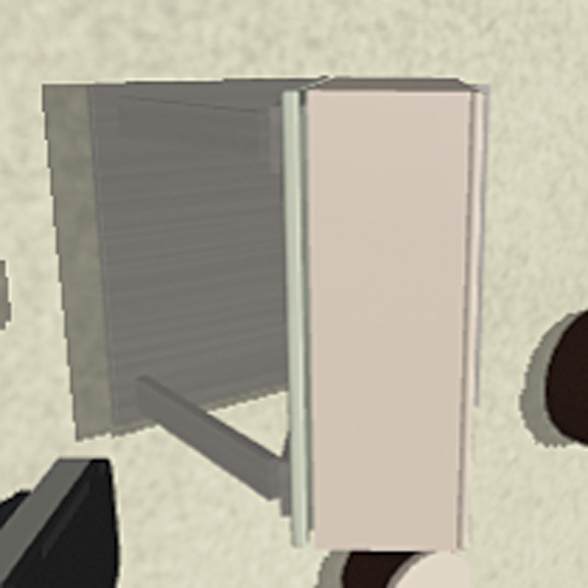

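```bash
python3 -c "
from h import *
print(rel(seatpt((.5523,.3025,0),-.039,0,.024)))"
```

```text
(array([ 0.05, -0.02, 12.96]), array([0.4635, 0.3021, 0.1756]))
```

```bash
python3 -m pendant '[[0,0,2,0,1],[0,0,4,0,1],[0,0,6,0,1],[0,0,8,0,1],[0,0,9.5,0,1],[0,0,11,0,1],[0,0,12.2,0,1],[0,0,13,0,1],[0,0,13,0,1],[0,0,13,0,1]]' 60
python3 - <<'E'
from h import *
print(env.get_obs()['joints'])
print(rel(seatpt((.5523,.3025,0),-.039,0,.024)))
s=env.snapshot('wrist'); cv2.imwrite('pics/w2.png',s['pixels'][:,:,::-1])
E
```

```text
time_s: 26.17
tcp_pos: [0.549, 0.3129, 0.0983]
tcp_rot: [[0.013, 0.804, 0.594], [1.0, 0.001, -0.023], [-0.019, 0.595, -0.804]]
wrist_force: [-0.2, -0.5, -1.4]
grip_width: 1.003
[ 42.7242  24.372  120.4518 -74.1923  25.9205 109.43  ]
(array([-1.  , -1.64,  1.67]), array([0.549 , 0.3129, 0.0983]))
```

View pics/w2.png

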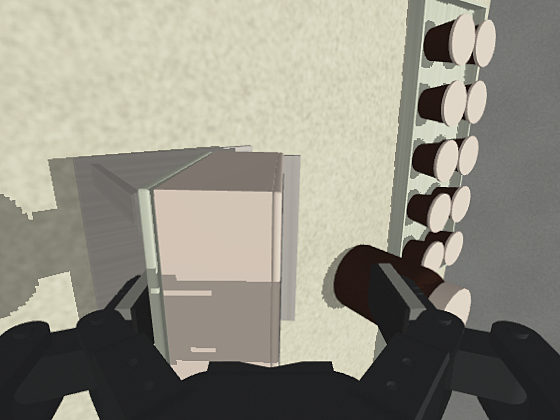

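```bash
python3 -m pendant '[[-0.3,-0.6,-0.3,0,1],[-0.6,-1.2,-0.3,0,1],[-1,-1.7,0,0,1],[-1,-1.7,0,0,1],[-1,-1.7,0.4,0,1],[-1,-1.7,0.8,0,1],[-1,-1.7,1.2,0,1],[-1,-1.7,1.6,0,1],[-1,-1.7,1.6,0,1],[-1,-1.7,1.6,0,1]]'
python3 - <<'E'
from h import *
print(env.get_obs()['joints'])
print(rel(seatpt((.5523,.3025,0),-.039,0,.024)))
s=env.snapshot('wrist'); cv2.imwrite('pics/w3.png',s['pixels'][:,:,::-1])
E
```

```text
time_s: 27.05
tcp_pos: [0.5466, 0.3072, 0.0848]
tcp_rot: [[0.018, 0.815, 0.579], [0.999, 0.0, -0.032], [-0.026, 0.579, -0.815]]
wrist_force: [0.7, 1.0, 0.2]
grip_width: 0.996
[ 42.2376  25.4806 120.597  -74.2023  25.4123 109.5663]
(array([-0.45, -0.64,  0.73]), array([0.5466, 0.3072, 0.0848]))
```

View pics/w3.png

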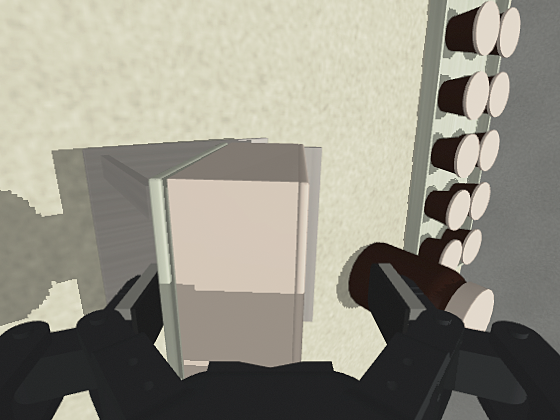

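```bash
python3 -m pendant '[[-0.3,-0.5,0,0,1],[-0.6,-0.9,0,0,1],[-0.6,-0.9,0.3,0,1],[-0.6,-0.9,0.5,0,1],[-0.6,-0.9,0.5,0,0.6],[-0.6,-0.9,0.5,0,0.2],[-0.6,-0.9,0.5,0,-0.2],[-0.6,-0.9,0.5,0,-0.5],[-0.6,-0.9,0.5,0,-1],[-0.6,-0.9,0.5,0,-1]]' 60
python3 - <<'E'
from h import *
print(env.get_obs()['joints'])
print(rel(seatpt((.5523,.3025,0),-.039,0,.024)))
s=env.snapshot('wrist'); cv2.imwrite('pics/w4.png',s['pixels'][:,:,::-1])
E
```

```text
time_s: 27.93
tcp_pos: [0.5425, 0.3033, 0.0807]
tcp_rot: [[0.02, 0.82, 0.572], [0.999, 0.0, -0.035], [-0.029, 0.573, -0.819]]
wrist_force: [-4.9, -0.8, 5.3]
grip_width: 0.531
[ 42.1436  25.5899 121.0322 -74.1915  25.2431 109.7134]
(array([-0.06, -0.05,  0.62]), array([0.5425, 0.3033, 0.0807]))
```

View pics/w4.png

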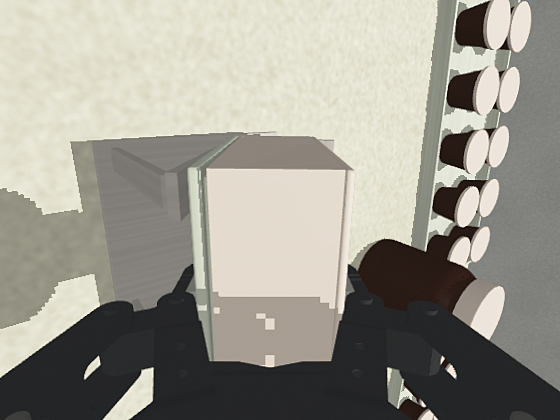

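```bash
python3 -m pendant '[[0,0,0,0,-1],[0,0,-0.6,0,-1],[0,0,-1.8,0,-1],[0,0,-3.6,0,-1],[0,0,-6,0,-1],[0,0,-9,0,-1],[0,0,-12,0,-1],[0,0,-15,0,-1],[0,0,-18,0,-1],[0,0,-20,0,-1]]' 60
python3 - <<'E'
from h import *
print(env.get_obs()['joints'])
print(rel([.43,-.30,.25]))
s=env.snapshot('wrist'); cv2.imwrite('pics/w5.png',s['pixels'][:,:,::-1])
E
```

```text
time_s: 28.82
tcp_pos: [0.4265, 0.3105, 0.246]
tcp_rot: [[0.02, 0.82, 0.572], [0.999, -0.0, -0.034], [-0.028, 0.572, -0.82]]
wrist_force: [0.7, 0.3, -3.1]
grip_width: 0.531
[ 54.1815   2.7772 122.6864 -44.6332  43.4814  85.0698]
(array([-61.01,   0.51,   1.95]), array([0.4265, 0.3105, 0.246 ]))
```

View pics/w5.png

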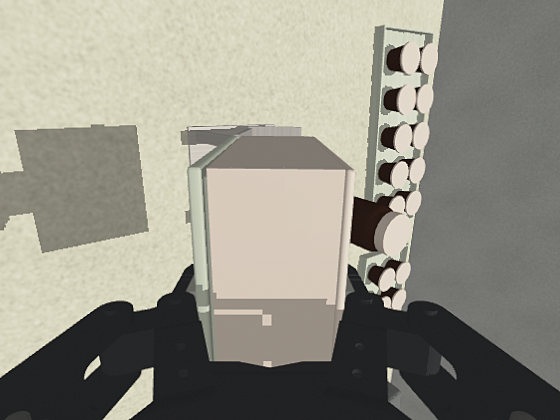

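```bash
python3 -m pendant '[[-2,1.5,0,3,-1],[-5,3.5,0,9,-1],[-8.5,5.5,0,16,-1],[-12,7.5,0,23,-1],[-15.5,9,0,30,-1],[-19,10,0,37,-1],[-22.5,10,0,44,-1],[-26,10,0,51,-1],[-29.5,10,0,58,-1],[-33,10,0,65,-1]]'
python3 - <<'E'
from h import *
o=env.get_obs();print(o['joints'])
R0=np.array([[0.02, 0.82, 0.572], [0.999, -0.0, -0.034], [-0.028, 0.572, -0.82]])
from scipy.spatial.transform import Rotation as Ro
print('turn',np.degrees(np.arctan2(*( (R0.T@np.array(o['tcp_rot']))[[1,0],0]))))
print(rel([.46,-.30,.25]))
E
```

```text
time_s: 29.7
tcp_pos: [0.5026, -0.021, 0.3107]
tcp_rot: [[0.754, 0.324, 0.572], [0.418, -0.908, -0.036], [0.508, 0.266, -0.82]]
wrist_force: [0.8, 0.9, -3.5]
grip_width: 0.529
[ -1.9152 -12.0921 126.5567  -1.8687  30.595   65.3343]
turn 65.28294049098365
(array([-17.94,  22.34,   3.54]), array([ 0.5026, -0.021 ,  0.3107]))
```

```bash
python3 -m pendant '[[-2,2.4,0.4,7,-1],[-4,4.8,0.8,14,-1],[-6,7.2,1.2,21,-1],[-8,9.6,1.6,28,-1],[-10,12,2,35,-1],[-12,14.6,2.4,42,-1],[-14,17.2,2.8,49,-1],[-15.5,19.2,3.2,56,-1],[-17,21,3.5,63,-1],[-18,22.3,3.5,70,-1]]'
python3 - <<'E'
from h import *
o=env.get_obs();print(o['joints'])
R0=np.array([[0.02, 0.82, 0.572], [0.999, -0.0, -0.034], [-0.028, 0.572, -0.82]])
print('turn',np.degrees(np.arctan2(*( (R0.T@np.array(o['tcp_rot']))[[1,0],0]))))
print(rel([.462,-.304,.208]))
s=env.snapshot('scene'); cv2.imwrite('pics/s5.png',s['pixels'][:,:,::-1])
E
```

```text
time_s: 30.53
tcp_pos: [0.4603, -0.3005, 0.2496]
tcp_rot: [[0.562, -0.599, 0.571], [-0.712, -0.701, -0.036], [0.422, -0.386, -0.82]]
wrist_force: [0.4, 1.0, -2.3]
grip_width: 0.526
[-47.649    1.9805 122.9555  42.2842  36.2273  57.7619]
turn 135.39830241907836
(array([-1.41,  1.75,  3.52]), array([ 0.4603, -0.3005,  0.2496]))
```

View pics/s5.png

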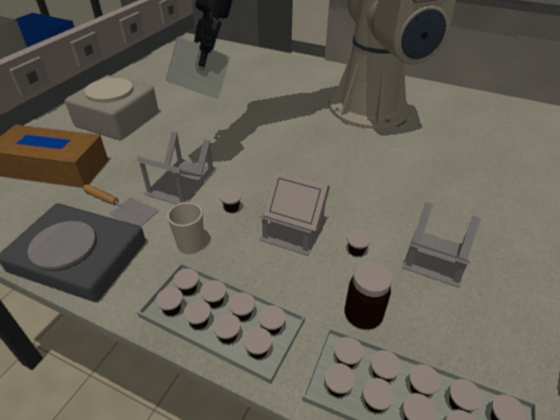

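```bash
python3 -m pendant '[[-0.2,0.3,0.6,7,-1],[-0.4,0.6,1.2,14,-1],[-0.6,0.9,1.8,21,-1],[-0.8,1.2,2.4,28,-1],[-1.1,1.5,3,35,-1],[-1.4,1.75,3.5,42,-1],[-1.4,1.75,3.5,44.6,-1],[-1.4,1.75,3.5,44.6,-1],[-1.4,1.75,3.5,44.6,-1],[-1.4,1.75,3.5,44.6,-1]]'
python3 - <<'E'
from h import *
o=env.get_obs();print(o['joints'],o['tcp_rot'])
print(rel([.548,-.309,.085]))
s=env.snapshot('wrist'); cv2.imwrite('pics/w6.png',s['pixels'][:,:,::-1])
s=env.snapshot('top'); cv2.imwrite('pics/t6.png',s['pixels'][:,:,::-1])
E
```

```text
time_s: 31.42
tcp_pos: [0.4632, -0.3022, 0.2098]
tcp_rot: [[-0.012, -0.82, 0.572], [-0.999, -0.01, -0.036], [0.035, -0.572, -0.82]]
wrist_force: [0.3, 0.5, -2.1]
grip_width: 0.527
[-47.5673   6.0147 124.9625  48.8084  31.9466  94.0283] [[-0.0121 -0.8202  0.5719]
 [-0.9993 -0.01   -0.0355]
 [ 0.0348 -0.572  -0.8195]]
(array([ 0.14,  0.19, 15.1 ]), array([ 0.4632, -0.3022,  0.2098]))
```

View pics/w6.png

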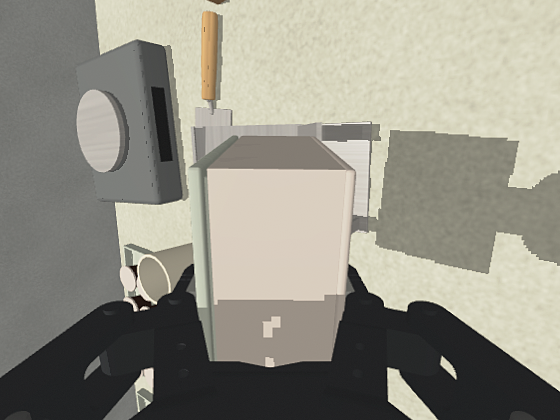

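View pics/t6.png

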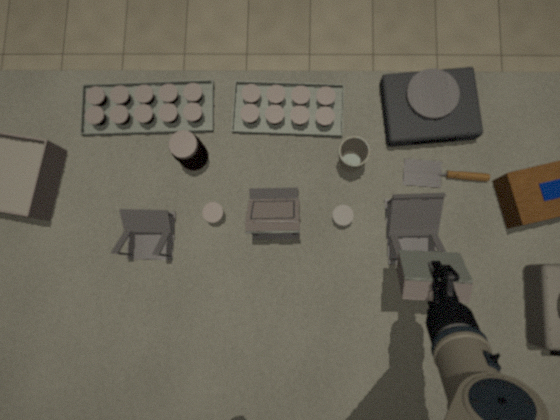

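```bash
python3 -m pendant '[[0,0,1.5,0,-1],[0,0,3.5,0,-1],[0.1,-0.1,5.5,0,-1],[0.1,-0.1,7.5,0,-1],[0.1,-0.1,9.5,0,-1],[0.1,-0.1,11,0,-1],[0.1,-0.1,12.2,0,-1],[0.1,-0.1,13,0,-1],[0.1,-0.1,13.3,0,-1],[0.1,-0.1,13.3,0,-1]]'
python3 - <<'E'
from h import *
o=env.get_obs();print(o['joints'],o['tcp_rot'],o['wrist_force'])
print(rel([.548,-.309,.085]))
s=env.snapshot('scene'); cv2.imwrite('pics/s7.png',cv2.resize(s['pixels'][70:220,80:280,::-1],None,fx=4,fy=4,interpolation=cv2.INTER_CUBIC))
E
```

```text
time_s: 32.35
tcp_pos: [0.5403, -0.308, 0.1009]
tcp_rot: [[-0.014, -0.82, 0.572], [-0.999, -0.008, -0.035], [0.033, -0.572, -0.82]]
wrist_force: [-0.5, 0.1, -2.1]
grip_width: 0.533
[-40.8588  22.3961 122.342   73.7099  21.2153  72.0431] [[-0.0136 -0.8204  0.5716]
 [-0.9994 -0.0079 -0.0352]
 [ 0.0334 -0.5717 -0.8198]] [-0.5114  0.1382 -2.0586]
(array([0.04, 0.28, 1.75]), array([ 0.5403, -0.308 ,  0.1009]))
```

View pics/s7.png

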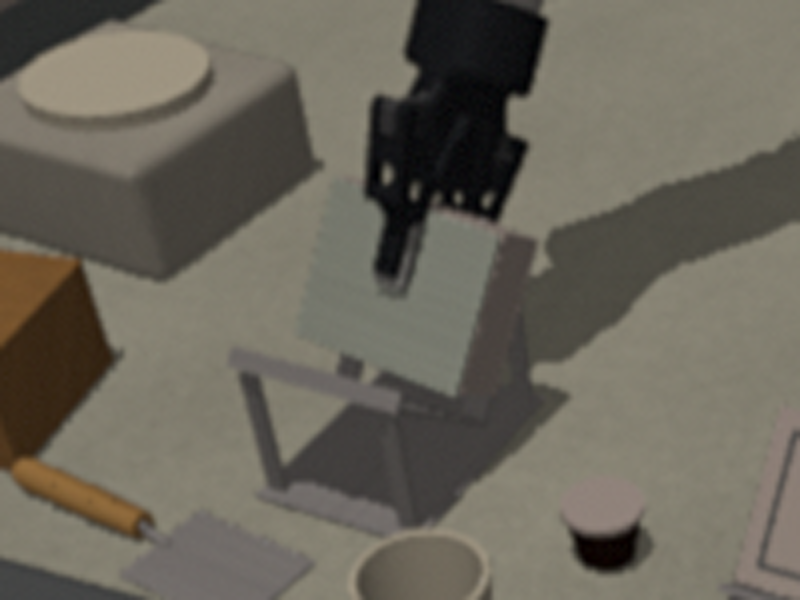

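Run:
```python
from fit import *
o=env.get_obs();R=np.array(o['tcp_rot']);p=np.array(o['tcp_pos'])
# base corners in tool frame: tool x(-y world), y=-.023, z: -? fit offset (x0,zlow)
uv=z((80,70),4,[(332,180),(500,228),(298,335),(460,398)])
def pts(q): return [p+R@np.array([q[0]+sx*.058,-.023,q[1]+zz]) for sx,zz in((1,-.096),(-1,-.096),(1,0),(-1,0))]
f=lambda q:np.concatenate([proj(S['scene'],[P])[0]-u for P,u in zip(pts(q),uv)])
r=least_squares(f,[0,.045]);print(r.x,f(r.x).reshape(-1,2))
for c in pts(r.x): print(c)
```

```text
[-0.0046  0.0446] [[ 0.3316 -0.6099]
 [ 0.4457  0.8134]
 [-0.6711  0.4577]
 [-0.1438 -0.6682]]
[ 0.5288 -0.3596  0.1591]
[ 0.5304 -0.2437  0.1551]
[ 0.5837 -0.3631  0.0805]
[ 0.5854 -0.2471  0.0765]
```

```bash
python3 -m pendant '[[0.1,0,0.2,0,-1],[0.2,0,0.4,0,-1],[0.3,0,0.6,0,-1],[0.3,0,0.8,0,-1],[0.3,0,0.9,0,-1],[0.3,0,1,0,-1],[0.3,0,1.1,0,-1],[0.3,0,1.2,0,-1],[0.3,0,1.2,0,-1],[0.3,0,1.2,0,-1]]'
```

```text
time_s: 33.33
tcp_pos: [0.5469, -0.3115, 0.0917]
tcp_rot: [[-0.014, -0.82, 0.572], [-0.999, -0.007, -0.036], [0.033, -0.572, -0.819]]
wrist_force: [-0.6, 0.3, -2.1]
grip_width: 0.53
```

```bash
python3 -m pendant '[[0,0,0.08,0,-1],[0,0,0.16,0,-1],[0,0,0.24,0,-1],[0,0,0.32,0,-1],[0,0,0.4,0,-1],[0,0,0.48,0,-1],[0,0,0.54,0,-1],[0,0,0.6,0,-1],[0,0,0.6,0,-1],[0,0,0.6,0,-1]]'
```

```text
time_s: 34.17
tcp_pos: [0.5497, -0.3153, 0.088]
tcp_rot: [[-0.019, -0.82, 0.572], [-0.999, -0.006, -0.043], [0.039, -0.572, -0.819]]
wrist_force: [-16.4, -10.7, 12.8]
grip_width: 0.534
```

```bash
python3 -m pendant '[[0,0,-0.1,0,-1],[0,0,-0.15,0,-0.2],[0,0,-0.15,0,0.1],[0,0,-0.15,0,0.4],[0,0,-0.15,0,0.7],[0,0,-0.15,0,0.7],[0,0,-0.15,0,0.7],[0,0,-0.15,0,0.7],[0,0,-0.3,0,0.7],[0,0,-0.6,0,0.7]]'
python3 - <<'E'
from h import *
s=env.snapshot('wrist'); cv2.imwrite('pics/w8.png',s['pixels'][:,:,::-1])
s=env.snapshot('scene'); cv2.imwrite('pics/s8.png',cv2.resize(s['pixels'][70:220,80:280,::-1],None,fx=4,fy=4,interpolation=cv2.INTER_CUBIC))
E
```

```text
time_s: 35.0
tcp_pos: [0.5469, -0.3114, 0.0916]
tcp_rot: [[-0.014, -0.82, 0.572], [-0.999, -0.007, -0.035], [0.033, -0.572, -0.82]]
wrist_force: [-0.1, -0.3, -0.8]
grip_width: 0.855
```

View pics/w8.png

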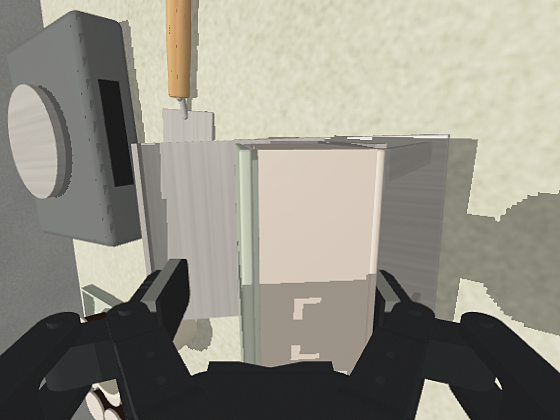

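View pics/s8.png

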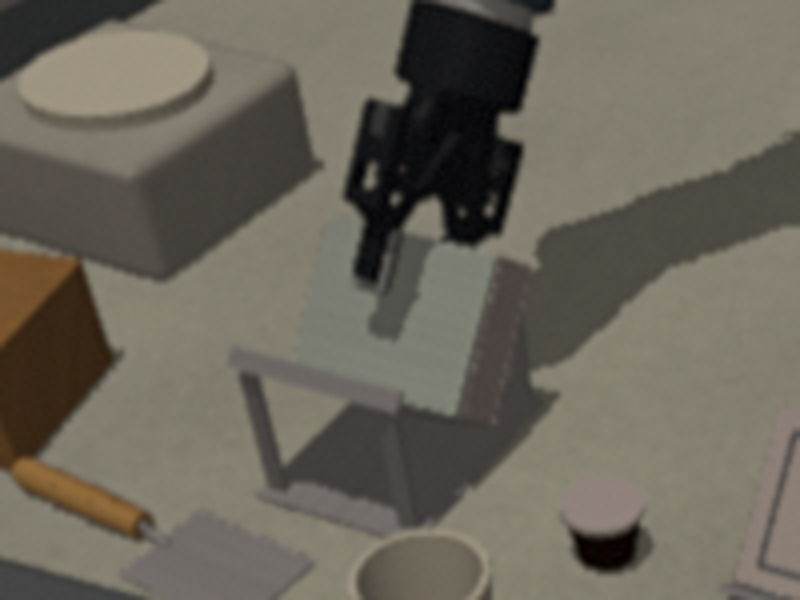

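```bash
python3 -m pendant '[[0,0.4,0,0,1],[0,0.4,-0.3,0,1],[0,0.4,-1.5,0,1],[0,0.4,-3.5,0,1],[0,0.4,-6.5,0,1],[0,0.4,-9.5,0,1],[0,0.4,-12.5,0,1],[0,0.4,-15.5,0,1],[0,0.4,-18,0,1],[0,0.4,-19,0,1]]'
python3 - <<'E'
from h import *
o=env.get_obs();print(o['joints'])
print(rel([.47,-.05,.28]),rel(seatpt(SH,-.051,0,.016)))
s=env.snapshot('scene'); cv2.imwrite('pics/s9.png',cv2.resize(s['pixels'][70:220,80:280,::-1],None,fx=4,fy=4,interpolation=cv2.INTER_CUBIC))
s=env.snapshot('wrist'); cv2.imwrite('pics/w9.png',s['pixels'][:,:,::-1])
E
```

```text
time_s: 35.93
tcp_pos: [0.4341, -0.3054, 0.248]
tcp_rot: [[-0.015, -0.819, 0.574], [-0.999, -0.008, -0.038], [0.036, -0.574, -0.818]]
wrist_force: [0.5, -0.2, 0.4]
grip_width: 0.999
[-51.1257   0.7266 124.6202  43.7127  37.6853  97.7185]
(array([-25.46,  -4.99,  -1.54]), array([ 0.4341, -0.3054,  0.248 ])) (array([-31.95,  -2.99,  21.29]), array([ 0.4341, -0.3054,  0.248 ]))
```

View pics/s9.png

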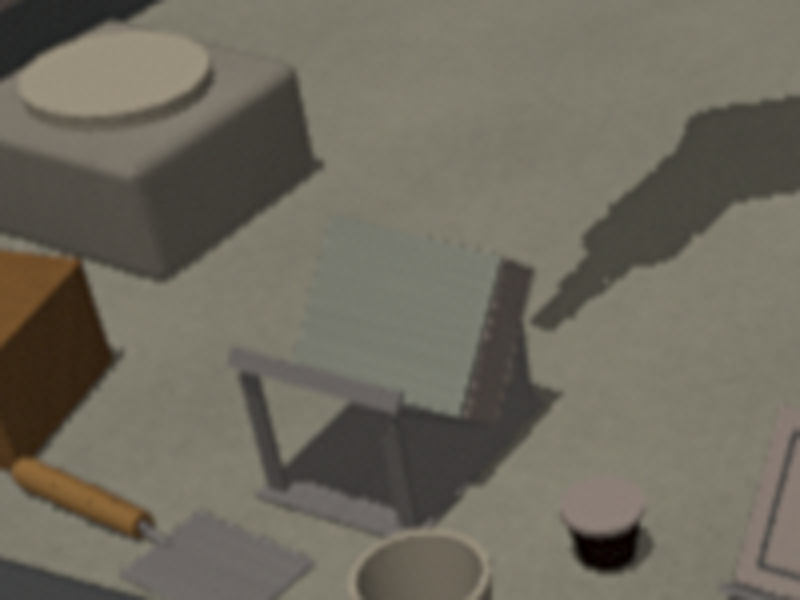

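View pics/w9.png

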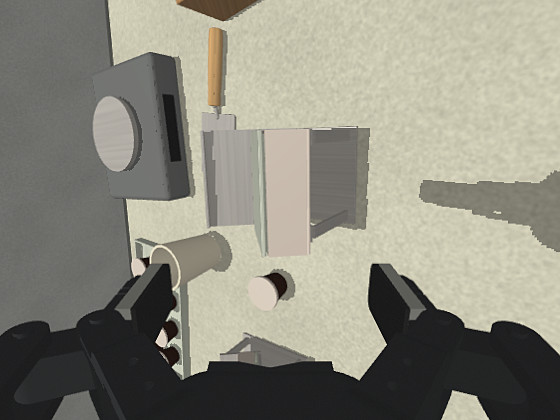

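Run:
```python
from fit import *
w=env.snapshot('wrist');S['wrist']=w
sc=z((80,70),4,[(332,213),(503,257)])
b=[('scene',(-.096,-.058,.046),sc[0]),('scene',(-.096,.058,.046),sc[1])]
b+=[('scene',(0,.058,.046),z((80,70),4,[(463,418)])[0])]
wr=[('wrist',(-.096,-.058,.046),(252,130)),('wrist',(-.096,.058,.046),(263,257)),('wrist',(-.096,-.058,0),(310,129)),('wrist',(-.096,.058,0),(310,255))]
for o in(b,wr,b+wr):
    q,r=fit(o,CR);print(q);print(r.round(1).tolist())
im=w['pixels'][100:280,180:400,::-1]; cv2.imwrite('pics/w9z.png',cv2.resize(im,None,fx=3,fy=3,interpolation=cv2.INTER_CUBIC))
```

```text
[ 0.5524 -0.3071  0.0428]
[[0.1, 0.2], [-0.0, -0.2], [-0.1, 0.1]]
[ 0.5524 -0.3084  0.0557]
[[3.0, -0.5], [-1.9, 2.1], [-1.4, -1.5], [0.4, 0.8]]
[ 0.5523 -0.3082  0.0543]
[[-0.5, 0.1], [-0.4, -0.6], [-0.2, -0.2], [3.2, -0.3], [-1.9, 2.4], [-1.2, -1.2], [0.5, 1.0]]
```

View pics/w9z.png

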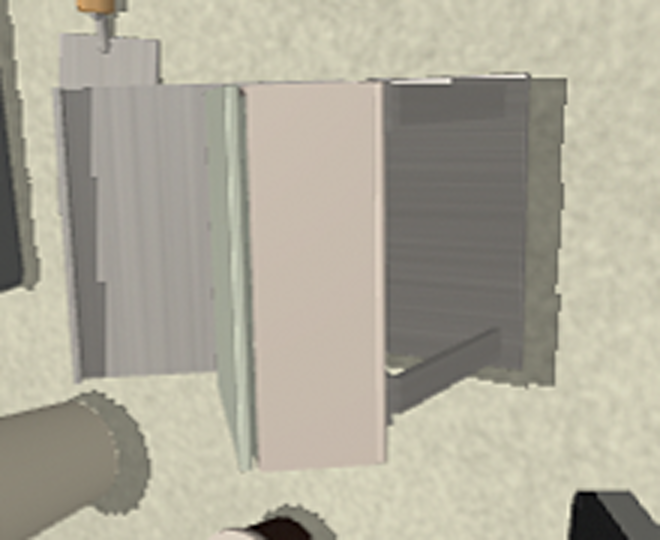

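```bash
python3 -m pendant '[[-2,-0.5,-0.2,-7,1],[-4.5,-1,-0.3,-14,1],[-7.5,-1.6,-0.5,-21,1],[-10.5,-2.2,-0.7,-28,1],[-13.5,-2.8,-0.9,-35,1],[-16.5,-3.4,-1.1,-42,1],[-19.5,-4,-1.3,-49,1],[-22.5,-4.6,-1.5,-56,1],[-25.5,-5,-1.5,-63,1],[-28.5,-5,-1.5,-70,1]]'
python3 - <<'E'
from h import *
o=env.get_obs();print(o['joints'])
R=np.array(o['tcp_rot']); t=R[:,2]; yt=np.cross(t,[0,1,0]); yt=-yt/np.linalg.norm(yt); yt*=np.sign(yt[0])
c=R.T@yt; print('turn needed',np.degrees(np.arctan2(-c[0],c[1])), 'n goal',yt)
T=seatpt(SH,-.051,0,.016)
print(rel(T-t*.13))
E
```

```text
time_s: 37.02
tcp_pos: [0.4722, -0.0169, 0.2761]
tcp_rot: [[0.768, -0.288, 0.572], [-0.329, -0.944, -0.034], [0.55, -0.162, -0.819]]
wrist_force: [-0.3, -0.5, -0.7]
grip_width: 1.0
[ -1.3782 -13.0219 131.9906  -2.6592  26.0829 110.4601]
turn needed -109.20134921635344 n goal [ 0.8197 -0.      0.5727]
(array([-2.88, -2.23,  9.53]), array([ 0.4722, -0.0169,  0.2761]))
```

```bash
python3 -m pendant '[[-0.3,-0.2,0,-7,1],[-0.6,-0.4,0,-14,1],[-1,-0.7,0,-21,1],[-1.4,-1,0,-28,1],[-1.8,-1.3,0,-35,1],[-2.2,-1.7,0,-42,1],[-2.6,-2,0,-49,1],[-2.9,-2.2,0,-56,1],[-2.9,-2.2,0,-63,1],[-2.9,-2.2,0,-70,1]]'
python3 - <<'E'
from h import *
o=env.get_obs();print(o['joints'])
R=np.array(o['tcp_rot']); t=R[:,2]; yt=np.cross(t,[0,1,0]); yt=-yt/np.linalg.norm(yt); yt*=np.sign(yt[0])
c=R.T@yt; print('turn needed',np.degrees(np.arctan2(-c[0],c[1])), 'n goal',yt)
T=seatpt(SH,-.051,0,.016)
print(rel(T-t*.11))
E
```

```text
time_s: 37.85
tcp_pos: [0.4553, 0.0124, 0.2623]
tcp_rot: [[0.534, 0.625, 0.569], [0.775, -0.631, -0.034], [0.338, 0.459, -0.821]]
wrist_force: [-0.8, -0.6, 0.3]
grip_width: 1.002
[  4.9643 -13.6605 134.2983 -11.2244  25.3082  53.4088]
turn needed -39.145090443984465 n goal [ 0.822  -0.      0.5696]
(array([ 0.28,  0.15, 11.47]), array([0.4553, 0.0124, 0.2623]))
```

```bash
python3 -m pendant '[[0.2,0.1,1,-7,1],[0.3,0.1,2.5,-14,1],[0.3,0.1,4,-21,1],[0.3,0.1,5.5,-28,1],[0.3,0.1,7,-35,1],[0.3,0.1,8.5,-39,1],[0.3,0.1,9.5,-39,1],[0.3,0.1,9.5,-39,1],[0.3,0.1,9.5,-39,1],[0.3,0.1,9.5,-39,1]]'
python3 - <<'E'
from fit import *
o=env.get_obs();print(o['joints'],o['tcp_rot'])
print(rel(seatpt(SH,-.051,0,.016)))
w=env.snapshot('wrist');
for y in(.058,-.058):
    for zz in(0,.03): print(y,zz,proj(w,seatpt(SH,-.096,y,zz))[0])
cv2.imwrite('pics/w10.png',w['pixels'][:,:,::-1])
E
```

```text
time_s: 38.68
tcp_pos: [0.5119, 0.01, 0.1872]
tcp_rot: [[0.028, 0.821, 0.571], [0.999, -0.01, -0.035], [-0.023, 0.571, -0.82]]
wrist_force: [-0.3, -0.3, -0.1]
grip_width: 1.001
[  3.7084   1.1609 134.2509 -22.9825  10.6468  26.2608] [[ 0.0285  0.8196  0.5723]
 [ 0.9993 -0.0102 -0.0352]
 [-0.023   0.5729 -0.8193]]
(array([ 0.07, -0.21, 13.12]), array([0.5122, 0.0099, 0.1881]))
0.058 0 [234.2962 134.6514]
0.058 0.03 [279.2363 133.8157]
-0.058 0 [243.4168 286.5524]
-0.058 0.03 [281.9425 287.4711]
```

View pics/w10.png

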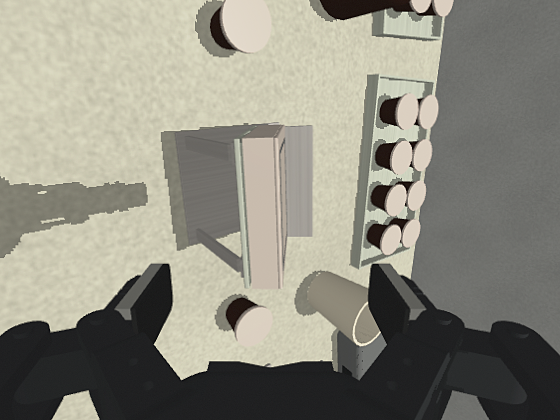

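```bash
cat > kin2.py <<'E'
import numpy as np
from scipy.optimize import least_squares
D=[([-65.9135,20.2626,93.6314],[.2562,-.5695,.2305],[-.0006,.0013,-1]),
([-.2445,70.3819,3.3346],[1.0348,-.0029,.2246],[.026,0,-1]),
([-.2882,35.8559,73.6992],[.7992,-.0025,.1918],[.059,0,-.998]),
([-.1615,59.9005,3.3953],[1.1721,-.0016,.4801],[.6209,-.001,-.7839]),
([50.617,11.0111,127.757],[.4643,.3029,.1768],[.6355,.0007,-.7721]),
([42.2376,25.4806,120.597],[.5466,.3072,.0848],[.579,-.032,-.815]),
([-40.8588,22.3961,122.342],[.5403,-.308,.1009],[.5716,-.0352,-.8198]),
([3.7084,1.1609,134.2509],[.5122,.0099,.1881],[.5723,-.0352,-.8193]),
([-1.3782,-13.0219,131.9906],[.4722,-.0169,.2761],[.572,-.034,-.819])]
def wc(p,j2,j3):
    a1,h,L2,L3,d,L6=p;a,b=np.radians([j2,j2+j3])
    return np.array([a1+L2*np.sin(a)+L3*np.sin(b)+d*np.cos(b),h+L2*np.cos(a)+L3*np.cos(b)-d*np.sin(b)])
def res(p):
    o=[]
    for j,t,zt in D:
        w=np.array(t)-p[5]*np.array(zt)/np.linalg.norm(zt); o+=list(wc(p,*j[1:])-[np.hypot(w[0],w[1]),w[2]])
    return np.array(o)
r=least_squares(res,[.05,.3,.5,.5,.05,.35]);P=r.x
def ik(tcp,zt):
    w=np.array(tcp)-P[5]*np.array(zt);j1=np.degrees(np.arctan2(w[1],w[0]));rr=np.hypot(w[0],w[1])
    s=least_squares(lambda q:wc(P,*q)-[rr,w[2]],[15,125]).x; phi=np.radians(s.sum())
    c,sn=np.cos(np.radians(j1)),np.sin(np.radians(j1));t=np.array([c*zt[0]+sn*zt[1],-sn*zt[0]+c*zt[1],zt[2]])
    f=np.array([np.sin(phi),0,np.cos(phi)]);p=t@[np.cos(phi),0,-np.sin(phi)]
    return j1,s,s.sum(),np.degrees(np.arctan2(t[1],p)),np.degrees(np.arccos(t@f))
if __name__=='__main__':
    print(P,abs(r.fun).max())
    from h import *
    o=env.get_obs();t=np.array(o['tcp_rot'])[:,2];print(o['joints'],ik(o['tcp_pos'],t))
    T=seatpt(SH,-.051,0,.016)
    for k in(.13,.1,.08,.06,.04,.02,0): print(k,ik(T-k*t,t))
E
python3 kin2.py
```

```text
[1.62494514e-05 2.94000247e-01 5.68060388e-01 4.94261160e-01
 5.84647082e-02 3.42717588e-01] 5.232485219625049e-05
[  3.7014   1.1436 134.2489 -23.0028  10.6432  26.2703] (np.float64(3.972913718022644), array([  1.1415, 134.2509]), np.float64(135.39234717638746), np.float64(-23.737155575340655), np.float64(10.718949589328457))
0.13 (np.float64(4.117269094660653), array([  1.3486, 134.5007]), np.float64(135.84922386387714), np.float64(-25.145224878867168), np.float64(10.344756583569861))
0.1 (np.float64(3.7231497030827465), array([  6.1436, 133.987 ]), np.float64(140.13060390973234), np.float64(-39.35598422416887), np.float64(6.554826320024403))
0.08 (np.float64(3.482124895457264), array([  9.3019, 133.489 ]), np.float64(142.79093025433832), np.float64(-59.14200451593415), np.float64(4.676904312914337))
0.06 (np.float64(3.256539610723235), array([ 12.4134, 132.8709]), np.float64(145.28431391772216), np.float64(-91.52224134308621), np.float64(3.886259919120233))
0.04 (np.float64(3.0449627264792136), array([ 15.4671, 132.1371]), np.float64(147.6042144364804), np.float64(-122.85267502558796), np.float64(4.482008431766647))
0.02 (np.float64(2.84613396542587), array([ 18.4545, 131.2926]), np.float64(149.74710822973748), np.float64(-141.42678657433592), np.float64(5.860948962866273))
0 (np.float64(2.6589392407562515), array([ 21.3697, 130.3425]), np.float64(151.71219926417407), np.float64(-151.55169967843034), np.float64(7.454944601272928))
```

```bash
cat > kin3.py <<'E'
from kin2 import *
from scipy.spatial.transform import Rotation as Ro
def fkR(j):
    j=np.asarray(j); return Ro.from_euler('ZYZYZ',[j[0],j[1]+j[2],j[3],j[4],j[5]],degrees=True).as_matrix() if False else (Ro.from_euler('Z',j[0],degrees=True)*Ro.from_euler('Y',j[1]+j[2],degrees=True)*Ro.from_euler('Z',j[3],degrees=True)*Ro.from_euler('Y',j[4],degrees=True)*Ro.from_euler('Z',j[5],degrees=True)).as_matrix()
def full(tcp,R,near):
    """all (2) wrist branches; pick in range nearest"""
    zt=R[:,2]; j1,s,phi,j4,j5=ik(tcp,zt); out=[]
    for k in(-360,0,360):
        a=j4+k
        if -74.26<=a<=254.26:
            M=fkR([j1,*s,a,j5,0]).T@R@C.T; j6=np.degrees(np.arctan2(M[1,0],M[0,0]))
            for m in(-360,0,360):
                if abs(j6+m)<=172.9: out.append(np.array([j1,*s,a,j5,j6+m]))
    return out
C=np.eye(3)
E
python3 - <<'E'
import kin3; from kin3 import *
from h import *
o=env.get_obs();R=np.array(o['tcp_rot']);j=o['joints']
C=fkR(j).T@R;print(C)
j2=[-40.8588,22.3961,122.342,73.7099,21.2153,72.0431];R2=np.array([[-.0136,-.8204,.5716],[-.9994,-.0079,-.0352],[.0334,-.5717,-.8198]])
print(fkR(j2).T@R2)
E
```

```text
[[ 0. -1. -0.]
 [ 1.  0.  0.]
 [-0.  0.  1.]]
[[ 0.     -1.     -0.    ]
 [ 1.0001 -0.      0.    ]
 [-0.      0.      1.    ]]
```

```bash
sed -i 's/^C=np.eye(3)/C=np.array([[0,-1,0],[1,0,0],[0,0,1.]])/' kin3.py
cat > plan.py <<'E'
from kin3 import *
from h import *
def path(tcps,R,start,verbose=True):
    cur=start;mx=0
    for T in tcps:
        c=full(T,R,cur)
        if not c: print('none',T); continue
        b=min(c,key=lambda q:abs(q-cur).max()); d=abs(b-cur).max(); print(np.round(T,3),np.round(b,0),round(d,1)); cur=b
    return cur
E
python3 - <<'E'
from plan import *
o=env.get_obs();R=np.array(o['tcp_rot']);t=R[:,2];RF=R@np.diag([-1,-1,1])
T=seatpt(SH,-.051,0,.016)
for yy in(-.10,-.13):
    pts=[T-k*t+np.array([0,yy,0]) for k in np.linspace(.16,.05,8)]+[T-.05*t+np.array([0,a,0]) for a in np.linspace(yy,0,11)]+[T-k*t for k in(.035,.02,0)]
    path(pts,RF,np.array([-13,2,134,35,10,148]));print()
E
```

```text
[ 0.494 -0.088  0.21 ] [-14.  -3. 134.  24.  15. 146.] 11.0
[ 0.503 -0.089  0.198] [-14.  -0. 134.  27.  13. 142.] 3.4
[ 0.512 -0.089  0.185] [-14.   2. 134.  32.  11. 138.] 4.7
[ 0.521 -0.09   0.172] [-13.   5. 133.  39.   9. 131.] 6.5
[ 0.53  -0.091  0.159] [-13.   7. 133.  48.   7. 122.] 9.3
[ 0.539 -0.091  0.146] [-13.  10. 133.  61.   6. 109.] 13.2
[ 0.548 -0.092  0.133] [-13.  12. 132.  79.   5.  91.] 17.6
[ 0.557 -0.092  0.12 ] [-13.  15. 132.  99.   5.  72.] 19.9
[ 0.557 -0.092  0.12 ] [-13.  15. 132.  99.   5.  72.] 0.0
[ 0.557 -0.082  0.12 ] [-11.  14. 132. 103.   4.  69.] 4.2
[ 0.557 -0.072  0.12 ] [ -9.  14. 132. 108.   4.  64.] 5.6
[ 0.557 -0.062  0.12 ] [ -8.  14. 132. 117.   3.  57.] 8.3
[ 0.557 -0.052  0.12 ] [ -6.  14. 132. 130.   2.  45.] 13.4
[ 0.557 -0.042  0.12 ] [ -5.  14. 132. 153.   2.  23.] 23.2
[ 0.557 -0.032  0.12 ] [ -3.  14. 133. 187.   1.  -9.] 33.8
[ 0.557 -0.022  0.12 ] [ -2.  14. 133. 217.   2. -37.] 29.4
[ 0.557 -0.012  0.12 ] [ -0.  14. 133. 234.   2. -54.] 17.6
[ 0.557 -0.002  0.12 ] [  2.  14. 133. 245.   3. -63.] 10.4
[0.557 0.008 0.12 ] [  3.  1
[... 797 characters left out ...]
.557 -0.096  0.12 ] [-13.  15. 131.  97.   6.  73.] 3.9
[ 0.557 -0.083  0.12 ] [-11.  14. 132. 102.   4.  69.] 5.1
[ 0.557 -0.07   0.12 ] [ -9.  14. 132. 110.   3.  63.] 7.5
[ 0.557 -0.057  0.12 ] [ -7.  14. 132. 123.   2.  52.] 12.7
[ 0.557 -0.044  0.12 ] [ -5.  14. 132. 148.   2.  29.] 25.2
[ 0.557 -0.031  0.12 ] [ -3.  14. 133. 191.   2. -13.] 43.0
[ 0.557 -0.018  0.12 ] [ -1.  14. 133. 225.   2. -45.] 34.2
[ 0.557 -0.005  0.12 ] [  1.  14. 133. 242.   3. -60.] 17.1
[0.557 0.008 0.12 ] [  3.  14. 133. 251.   4. -68.] 9.4
[0.566 0.007 0.108] [  3.  16. 132. 231.   5. -48.] 20.0
[0.574 0.007 0.096] [  3.  18. 131. 219.   6. -36.] 12.8
[0.586 0.006 0.079] [  3.  21. 130. 208.   7. -25.] 10.1
```

```bash
python3 -m pendant '[[-1,0,0,7,1],[-2,0,0,14,1],[-3.2,0,0,21,1],[-4.4,0,0,28,1],[-5.6,0,0,35,1],[-6.8,0,0,42,1],[-8,0,0,49,1],[-9,0,0,56,1],[-10,0,0,63,1],[-10.3,0,0,70,1]]'
python3 -m pendant '[[0,0,0.6,7,1],[0,0,1.2,14,1],[0,0,1.8,21,1],[0,0,2.6,28,1],[0,0,3.4,35,1],[0,0,4.2,42,1],[0,0,5,49,1],[0,0,5.8,56,1],[0,0,6.6,63,1],[0,0,7.2,70,1]]'
python3 - <<'E'
from plan import *
o=env.get_obs();R=np.array(o['tcp_rot']);print(o['joints']);t=R[:,2]
c=R.T@np.array([-.82,0,-.573]);print('turn needed',np.degrees(np.arctan2(-c[0],c[1])))
T=seatpt(SH,-.051,0,.016)-.05*t
print(T,rel(T+[0,-.1,0]),rel(T),o['tcp_rot'])
E
```

```text
time_s: 39.67
tcp_pos: [0.5096, -0.0943, 0.1912]
tcp_rot: [[0.781, 0.247, 0.574], [0.326, -0.945, -0.036], [0.533, 0.215, -0.818]]
wrist_force: [0.1, 0.1, -0.8]
grip_width: 1.002
time_s: 40.5
tcp_pos: [0.5511, -0.0959, 0.1316]
tcp_rot: [[0.5, -0.649, 0.573], [-0.776, -0.63, -0.036], [0.384, -0.427, -0.819]]
wrist_force: [0.3, 0.7, 0.3]
grip_width: 0.997
[-13.4989  12.6581 131.7751  80.7317   5.7466  49.1531]
turn needed 39.07973879740264
[0.5569 0.0078 0.1203] (array([-0.43, -0.13,  1.25]), array([ 0.5511, -0.0959,  0.1316])) (array([-8.19, -6.43,  0.89]), array([ 0.5511, -0.0959,  0.1316])) [[ 0.5005 -0.6489  0.5731]
 [-0.7758 -0.63   -0.0359]
 [ 0.3844 -0.4266 -0.8187]]
```

```bash
python3 -m pendant '[[-0.8,-0.65,0.5,4,1],[-1.6,-1.3,0.9,8,1],[-2.5,-1.9,0.9,12,1],[-3.3,-2.6,0.9,16,1],[-3.9,-3.1,0.9,20,1],[-4.4,-3.5,0.9,24,1],[-4.9,-3.9,0.9,28,1],[-5.4,-4.2,0.9,32,1],[-5.9,-4.6,0.9,36,1],[-6.4,-5,0.9,39,1]]'
python3 - <<'E'
from plan import *
o=env.get_obs();R=np.array(o['tcp_rot']);print(o['joints']);t=R[:,2]
c=R.T@np.array([-.82,0,-.573]);print('turn needed',np.degrees(np.arctan2(-c[0],c[1])))
T=seatpt(SH,-.051,0,.016)
print(T,rel(T-.05*t),rel(T),o['tcp_rot'])
E
```

```text
time_s: 41.33
tcp_pos: [0.5568, -0.0256, 0.1222]
tcp_rot: [[0.072, -0.814, 0.576], [-0.994, -0.108, -0.028], [0.085, -0.57, -0.817]]
wrist_force: [0.3, 0.8, 0.1]
grip_width: 1.001
[ -2.7591  13.6867 132.6337 181.3891   1.525   -9.852 ]
turn needed 6.201896450532071
[0.5856 0.006  0.0794] (array([-3.29, -0.24,  0.06]), array([ 0.5568, -0.0256,  0.1222])) (array([-3.29, -0.24,  5.06]), array([ 0.5568, -0.0256,  0.1222])) [[ 0.0721 -0.8144  0.5758]
 [-0.9937 -0.1081 -0.0284]
 [ 0.0854 -0.5701 -0.8171]]
```

```bash
python3 -m pendant '[[-0.5,0,0,1,1],[-1,-0.1,0,2,1],[-1.5,-0.1,0,3,1],[-2,-0.2,0,4,1],[-2.5,-0.2,0,5,1],[-2.9,-0.2,0,6.2,1],[-3.3,-0.2,0,6.2,1],[-3.3,-0.2,0,6.2,1],[-3.3,-0.2,0,6.2,1],[-3.3,-0.2,0.3,6.2,1]]'
python3 - <<'E'
from plan import *
o=env.get_obs();R=np.array(o['tcp_rot']);print(o['joints']);t=R[:,2]
c=R.T@np.array([-.82,0,-.573]);print('turn needed',np.degrees(np.arctan2(-c[0],c[1])))
T=seatpt(SH,-.051,0,.016)
print(T,rel(T),o['tcp_rot'])
w=env.snapshot('wrist');
for y in(.058,-.058):
    for zz in(0,.03): print(y,zz,proj(w,seatpt(SH,-.096,y,zz))[0])
cv2.imwrite('pics/w11.png',w['pixels'][:,:,::-1])
E
```

```text
time_s: 42.17
tcp_pos: [0.5577, 0.007, 0.1179]
tcp_rot: [[-0.014, -0.818, 0.576], [-1.0, -0.002, -0.028], [0.025, -0.576, -0.817]]
wrist_force: [1.1, 0.7, -0.2]
grip_width: 1.004
[  2.4245  14.3363 132.6681 235.404    3.6714 -53.5004]
turn needed 0.12986699062848317
[0.5856 0.006  0.0794] (array([-0.03, -0.06,  4.76]), array([0.5577, 0.007 , 0.1179])) [[-0.0144 -0.8176  0.5757]
 [-0.9996 -0.0024 -0.0284]
 [ 0.0246 -0.5758 -0.8172]]
0.058 0 [308.4599 367.1078]
0.058 0.03 [250.944  371.2117]
-0.058 0 [312.1386 140.0516]
-0.058 0.03 [243.3396 141.2581]
```

View pics/w11.png

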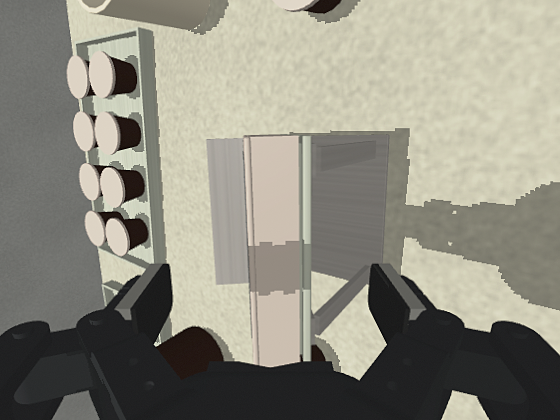

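```bash
python3 -m pendant '[[0,0,0.8,0,1],[0,0,1.6,0,1],[0,0,2.4,0,1],[0,0,3.2,0,1],[0,0,4,0,1],[0,0,4.6,0,1],[0,-0.1,4.7,0,1],[0,-0.1,4.7,0,1],[0,-0.1,4.7,0,0.6],[0,-0.1,4.7,0,0.2]]' 60
python3 - <<'E'
from plan import *
o=env.get_obs();R=np.array(o['tcp_rot']);print(o['joints'])
print(rel(seatpt(SH,-.051,0,.016)),o['tcp_rot'])
w=env.snapshot('wrist');cv2.imwrite('pics/w12.png',w['pixels'][:,:,::-1])
E
```

```text
time_s: 43.05
tcp_pos: [0.5853, 0.0056, 0.0797]
tcp_rot: [[-0.015, -0.818, 0.575], [-1.0, -0.002, -0.029], [0.025, -0.575, -0.818]]
wrist_force: [-0.3, 0.2, 0.2]
grip_width: 0.748
[  2.0555  21.3202 130.4845 202.4244   7.4068 -20.6933]
(array([-0.04, -0.  ,  0.05]), array([0.5853, 0.0056, 0.0797])) [[-0.0147 -0.8181  0.575 ]
 [-0.9996 -0.0021 -0.0286]
 [ 0.0246 -0.5751 -0.8177]]
```

View pics/w12.png

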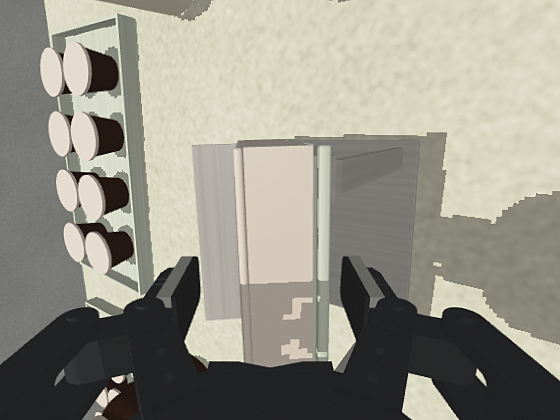

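```bash
python3 -m pendant '[[0,0,0,0,0],[0,0,0,0,-0.3],[0,0,0,0,-0.6],[0,0,0,0,-1],[0,0,0,0,-1],[0,0,0,0,-1],[0,0,0,0,-1],[0,0,-0.3,0,-1],[0,0,-1,0,-1],[0,0,-1.8,0,-1]]' 60
python3 - <<'E'
from plan import *
o=env.get_obs();R=np.array(o['tcp_rot']);print(o['joints'])
print(rel(seatpt(SH,-.051,0,.016)),o['tcp_rot'])
w=env.snapshot('wrist');cv2.imwrite('pics/w13.png',w['pixels'][:,:,::-1])
E
```

```text
time_s: 43.93
tcp_pos: [0.5751, 0.0063, 0.0942]
tcp_rot: [[-0.014, -0.818, 0.575], [-1.0, -0.002, -0.028], [0.025, -0.575, -0.818]]
wrist_force: [0.9, -0.9, -1.8]
grip_width: 0.345
[  2.2063  18.7305 131.3206 209.7425   5.8433 -27.95  ]
(array([-0.02,  0.  ,  1.82]), array([0.5751, 0.0063, 0.0942])) [[-0.0143 -0.8182  0.5747]
 [-0.9996 -0.0025 -0.0284]
 [ 0.0247 -0.5749 -0.8178]]
```

View pics/w13.png

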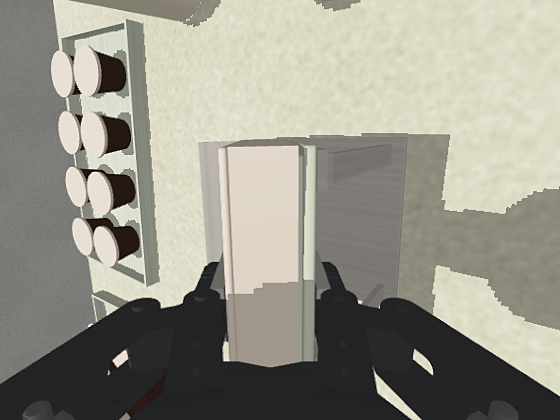

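Run:
```python
from plan import *
o=env.get_obs();R=np.array(o['tcp_rot']);t=R[:,2]
T0=np.array(o['tcp_pos']); A=T0-.032*t; B=A+[0,-.13,0]; Cc=np.array([.47,-.25,.25]); F=np.array([.583,-.305,.1203]); E=F-.13*t
cur=path([T0-k*t for k in(0,.016,.032)]+[A+[0,-a,0] for a in np.linspace(0.01,.13,13)],R,o['joints'])
print(rel(A),rel(B))
RU=R@np.diag([-1,-1,1])
print(E,F); path([B+s*(Cc-B) for s in(.25,.5,.75,1)],R,cur); path([E,F-.06*t,F],RU,np.array([-45,6,125,50,30,-90.]))
```

```text
[0.574 0.006 0.095] [  2.  19. 131. 211.   6. -29.] 1.2
[0.565 0.007 0.108] [  3.  16. 132. 223.   5. -41.] 12.0
[0.556 0.007 0.121] [  3.  14. 133. 245.   4. -63.] 21.8
[ 0.556 -0.003  0.121] [  1.  14. 133. 235.   3. -55.] 9.6
[ 0.556 -0.013  0.121] [ -0.  14. 133. 220.   2. -40.] 15.5
[ 0.556 -0.023  0.121] [ -2.  14. 133. 195.   2. -17.] 25.2
[ 0.556 -0.033  0.121] [ -4.  14. 133. 163.   2.  14.] 31.9
[ 0.556 -0.043  0.121] [ -5.  14. 133. 138.   2.  38.] 25.2
[ 0.556 -0.053  0.121] [ -7.  14. 132. 122.   3.  52.] 15.5
[ 0.556 -0.063  0.121] [ -8.  14. 132. 112.   3.  60.] 9.6
[ 0.556 -0.073  0.121] [-10.  14. 132. 106.   4.  66.] 6.4
[ 0.556 -0.083  0.121] [-11.  14. 132. 101.   5.  69.] 4.7
[ 0.556 -0.093  0.121] [-13.  14. 132.  98.   6.  71.] 3.7
[ 0.556 -0.103  0.121] [-15.  15. 131.  95.   7.  73.] 3.0
[ 0.556 -0.113  0.121] [-16.  15. 131.  92.   8.  75.] 2.5
[ 0.556 -0.123  0.121] [-17.  15. 131.  90.   8.  76.] 2.2
(array([-0. ,  0. , -3.2]), array([0.5744, 0.0064, 0.095 ])) (array([12.99,  0.04, -2.83]), array([0.5744, 0.0064, 0.095 ]))
[ 0.5083 -0.3013  0.2266] [ 0.583  -0.305   0.1203]
[ 0.534 -0.155  0.153] [-23.  10. 131.  63.  13.  98.] 26.5
[ 0.513 -0.186  0.186] [-29.   6. 130.  51.  19. 106.] 12.3
[ 0.491 -0.218  0.218] [-35.   2. 128.  45.  26. 108.] 6.8
[ 0.47 -0.25  0.25] [-41.  -1. 126.  41.  33. 108.] 7.0
[ 0.508 -0.301  0.227] [-43.   7. 121.  45.  32. -77.] 12.6
[ 0.549 -0.303  0.169] [-40.  15. 120.  54.  25. -86.] 9.3
[ 0.583 -0.305  0.12 ] [-37.  22. 118.  65.  21. -95.] 10.5
```

```bash
python3 -m pendant '[[0,0,-1,0,-1],[0,0,-2,0,-1],[0.6,0,-2.2,0,-1],[1.2,0,-2.2,0,-1],[1.8,0,-2.2,0,-1],[2.4,0,-2.2,0,-1],[3,0,-2.2,0,-1],[3.6,0,-2.2,0,-1],[4.2,0,-2.2,0,-1],[4.9,0,-2.2,0,-1]]'
python3 - <<'E'
from plan import *
o=env.get_obs();print(o['joints'],o['wrist_force'],o['tcp_rot']); print(rel([.53,-.15,.17]))
E
```

```text
time_s: 44.82
tcp_pos: [0.561, -0.0405, 0.1126]
tcp_rot: [[-0.015, -0.819, 0.573], [-1.0, -0.002, -0.029], [0.024, -0.574, -0.819]]
wrist_force: [0.5, 0.7, -2.6]
grip_width: 0.346
[ -5.0569  15.3361 132.256  154.1126   2.9049  21.6048] [ 0.5198  0.7204 -2.6036] [[-0.0148 -0.8191  0.5735]
 [-0.9996 -0.002  -0.0285]
 [ 0.0245 -0.5737 -0.8187]]
(array([11.13, -0.73, -6.16]), array([ 0.561 , -0.0405,  0.1126]))
```

```bash
python3 -m pendant '[[0.8,0,0,0,-1],[1.8,0,0,0,-1],[3,0,0,0,-1],[4.4,0,-0.3,0,-1],[6,0,-1,0,-1],[7.8,0,-2.2,0,-1],[9.8,0,-3.8,0,-1],[12,0,-5.6,-5,-1],[14.2,0,-7.5,-11,-1],[16.4,0,-9.4,-18,-1]]'
python3 - <<'E'
from plan import *
o=env.get_obs();print(o['joints'],o['wrist_force'],o['tcp_rot']); R=np.array(o['tcp_rot']);t=R[:,2]
c=R.T@np.array([.82,0,.573]);print('turn needed',np.degrees(np.arctan2(-c[0],c[1])))
F=np.array([.583,-.305,.1203])
print(rel(F-.13*t))
E
```

```text
time_s: 45.65
tcp_pos: [0.5108, -0.1879, 0.1839]
tcp_rot: [[0.209, -0.793, 0.572], [-0.962, -0.271, -0.025], [0.175, -0.545, -0.82]]
wrist_force: [1.9, -0.4, -2.1]
grip_width: 0.347
[-29.8804   5.8998 129.7268  51.3928  19.6603  89.4925] [ 1.923  -0.3959 -2.1365] [[ 0.2086 -0.7934  0.5719]
 [-0.9622 -0.2713 -0.0254]
 [ 0.1753 -0.545  -0.8199]]
turn needed -164.25260979222682
(array([11.66,  0.92, -3.36]), array([ 0.5108, -0.1879,  0.1839]))
```

```bash
python3 -m pendant '[[1,0.1,-0.8,-7,-1],[2.2,0.2,-1.6,-14,-1],[3.6,0.3,-2.4,-21,-1],[5,0.4,-3.2,-28,-1],[6.4,0.5,-3.4,-35,-1],[7.8,0.6,-3.4,-42,-1],[9.2,0.7,-3.4,-49,-1],[10.4,0.8,-3.4,-56,-1],[11.7,0.9,-3.4,-63,-1],[11.7,0.9,-3.4,-70,-1]]'
python3 -m pendant '[[0,0,0,-7,-1],[0,0,0,-14,-1],[0,0,0,-21,-1],[0,0,0,-28,-1],[0,0,0,-35,-1],[0,0,0,-42,-1],[0,0,0,-49,-1],[0,0,0,-56,-1],[0,0,0,-63,-1],[0,0,0,-70,-1]]'
python3 - <<'E'
from plan import *
o=env.get_obs();print(o['joints'],o['wrist_force'],o['tcp_rot']); R=np.array(o['tcp_rot']);t=R[:,2]
c=R.T@np.array([.82,0,.573]);print('turn needed',np.degrees(np.arctan2(-c[0],c[1])))
F=np.array([.583,-.305,.1203])
print(rel(F-.13*t))
E
```

```text
time_s: 46.48
tcp_pos: [0.5099, -0.3046, 0.2286]
tcp_rot: [[0.814, -0.077, 0.576], [-0.073, -0.997, -0.029], [0.576, -0.019, -0.817]]
wrist_force: [0.1, 0.1, -3.3]
grip_width: 0.343
time_s: 47.32
tcp_pos: [0.5091, -0.3021, 0.2277]
tcp_rot: [[0.349, 0.74, 0.575], [0.912, -0.41, -0.027], [0.216, 0.533, -0.818]]
wrist_force: [0.3, 0.3, -2.8]
grip_width: 0.344
[-43.3879   7.432  120.3864  44.7506  32.2381 -53.1186] [ 0.2864  0.292  -2.83  ] [[ 0.3492  0.7401  0.5747]
 [ 0.9118 -0.4097 -0.0265]
 [ 0.2158  0.5333 -0.8179]]
turn needed -24.197315901072606
(array([-0.01, -0.14,  0.04]), array([ 0.5091, -0.3021,  0.2277]))
```

```bash
python3 -m pendant '[[0,0,0.3,-7,-1],[0,0,0.9,-14,-1],[0,0,1.8,-21,-1],[0,0,2.8,-26,-1],[0,0,4,-26,-1],[0,0,5.2,-26,-1],[0,0,6.4,-26,-1],[0,0,7.2,-26,-1],[0,0,7.5,-26,-1],[0,0,7.5,-26,-1]]'
python3 - <<'E'
from plan import *
o=env.get_obs();print(o['joints'],o['wrist_force'],o['tcp_rot']); R=np.array(o['tcp_rot']);t=R[:,2]
F=np.array([.583,-.305,.1203])
print(rel(F))
s=env.snapshot('scene'); cv2.imwrite('pics/s14.png',cv2.resize(s['pixels'][60:210,90:290,::-1],None,fx=4,fy=4,interpolation=cv2.INTER_CUBIC))
s=env.snapshot('wrist'); cv2.imwrite('pics/w14.png',s['pixels'][:,:,::-1])
E
```

```text
time_s: 48.15
tcp_pos: [0.5527, -0.3042, 0.1664]
tcp_rot: [[-0.006, 0.818, 0.575], [0.999, 0.026, -0.026], [-0.036, 0.574, -0.818]]
wrist_force: [-1.2, -0.3, -3.2]
grip_width: 0.339
[-39.8722  16.0592 119.3949  54.6582  25.2837 -87.3823] [-1.2084 -0.2937 -3.231 ] [[-0.0058  0.8181  0.575 ]
 [ 0.9993  0.0256 -0.0264]
 [-0.0363  0.5745 -0.8177]]
(array([ 0.07, -0.17,  5.51]), array([ 0.5527, -0.3042,  0.1664]))
```

View pics/s14.png

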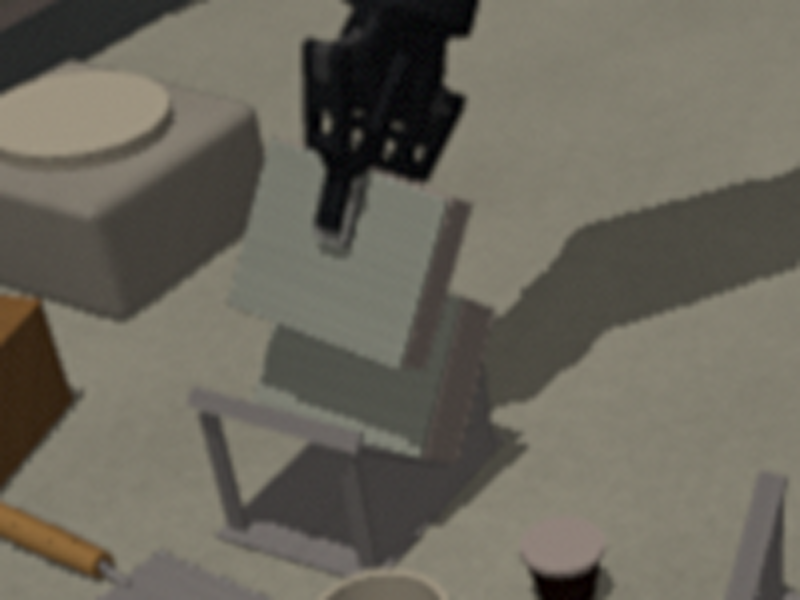

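View pics/w14.png

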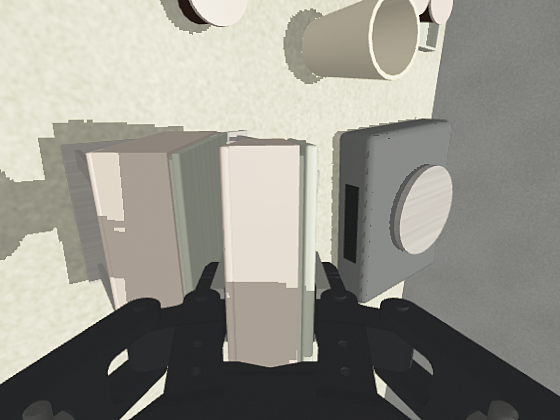

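```bash
python3 -m pendant '[[0,0.1,0.6,0,-1],[0,0.2,1.2,0,-1],[0,0.2,1.8,0,-1],[0,0.2,2.4,0,-1],[0,0.2,2.9,0,-1],[0,0.2,3.4,0,-1],[0,0.2,3.8,0,-1],[0,0.2,4.1,0,-1],[0,0.2,4.3,0,-1],[0,0.2,4.3,0,-1]]'
python3 - <<'E'
from plan import *
o=env.get_obs();print(o['wrist_force'],o['tcp_rot'])
print(rel([.583,-.305,.1203]))
s=env.snapshot('scene'); cv2.imwrite('pics/s15.png',cv2.resize(s['pixels'][60:210,90:290,::-1],None,fx=4,fy=4,interpolation=cv2.INTER_CUBIC))
s=env.snapshot('wrist'); cv2.imwrite('pics/w15.png',s['pixels'][:,:,::-1])
E
```

```text
time_s: 49.08
tcp_pos: [0.5795, -0.3057, 0.133]
tcp_rot: [[-0.006, 0.817, 0.576], [0.999, 0.026, -0.027], [-0.037, 0.575, -0.817]]
wrist_force: [0.6, 1.2, -1.8]
grip_width: 0.345
[ 0.5577  1.2216 -1.8389] [[-0.0056  0.8175  0.5759]
 [ 0.9993  0.026  -0.0272]
 [-0.0373  0.5754 -0.817 ]]
(array([ 0.11, -0.45,  1.24]), array([ 0.5795, -0.3057,  0.133 ]))
```

View pics/s15.png

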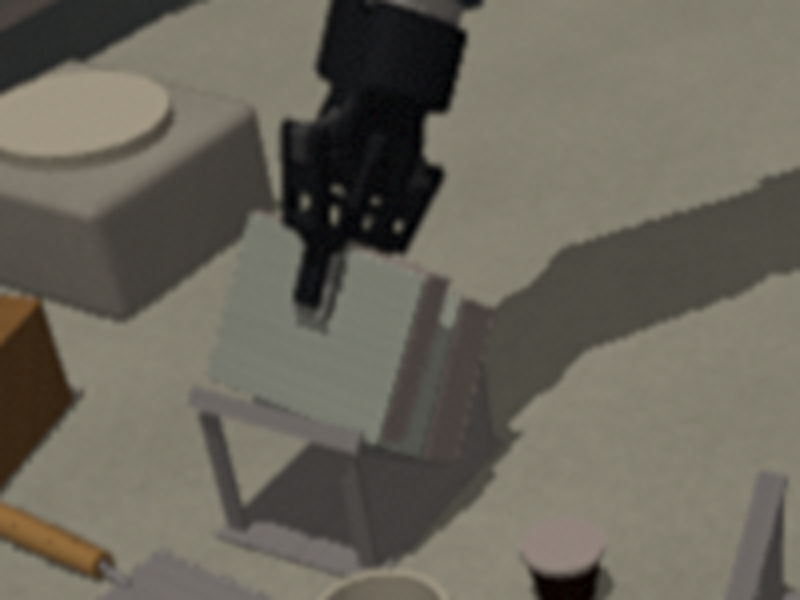

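View pics/w15.png

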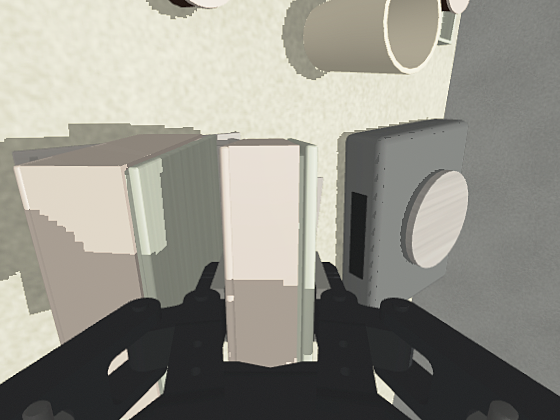

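```bash
python3 -m pendant '[[0,-0.15,0.1,0,-1],[0,-0.3,0.2,0,-1],[0,-0.3,0.3,0,-1],[0,-0.3,0.4,0,-1],[0,-0.3,0.5,0,-1],[0,-0.3,0.6,0,-1],[0,-0.3,0.7,0,-1],[0,-0.3,0.75,0,-1],[0,-0.3,0.75,0,-1],[0,-0.3,0.75,0,-1]]'
```

```text
time_s: 50.02
tcp_pos: [0.5811, -0.3075, 0.1265]
tcp_rot: [[-0.004, 0.817, 0.577], [0.999, 0.026, -0.03], [-0.04, 0.576, -0.816]]
wrist_force: [-12.1, -3.5, 8.5]
grip_width: 0.343
```

```bash
python3 -m pendant '[[0,0,0,0,-1],[0,0,0,0,-1],[0,0,0,0,-0.3],[0,0,0,0,-0.2],[0,0,0,0,-0.15],[0,0,0,0,-0.15],[0,0,0,0,-0.15],[0,0,0,0,-0.15],[0,0,0,0,-0.15],[0,0,0,0,-0.15]]'
python3 - <<'E'
from plan import *
o=env.get_obs();print(o['wrist_force'])
s=env.snapshot('scene'); cv2.imwrite('pics/s16.png',cv2.resize(s['pixels'][60:210,90:290,::-1],None,fx=4,fy=4,interpolation=cv2.INTER_CUBIC))
s=env.snapshot('wrist'); cv2.imwrite('pics/w16.png',s['pixels'][:,:,::-1])
E
```

```text
time_s: 50.85
tcp_pos: [0.5813, -0.306, 0.1255]
tcp_rot: [[-0.006, 0.817, 0.576], [0.999, 0.026, -0.027], [-0.037, 0.576, -0.817]]
wrist_force: [-1.0, -0.7, -0.5]
grip_width: 0.42
[-0.9959 -0.7235 -0.5149]
```

View pics/s16.png

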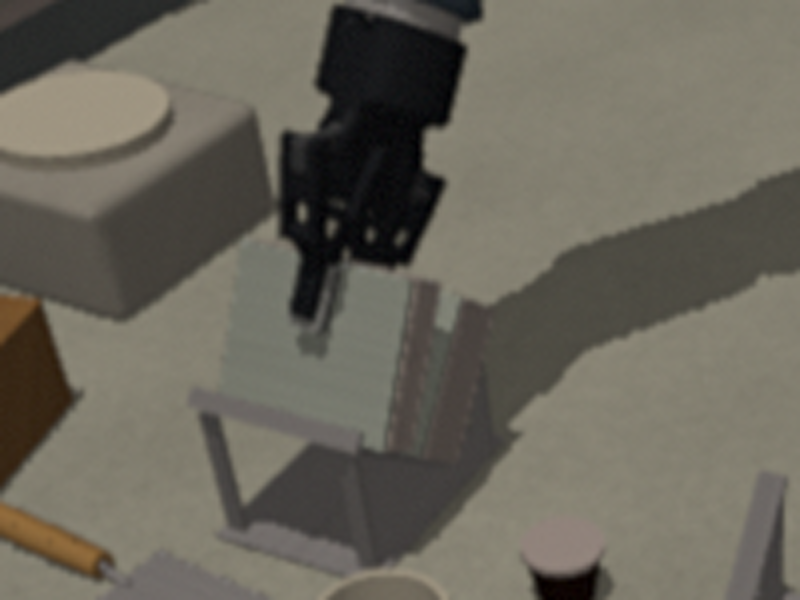

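View pics/w16.png

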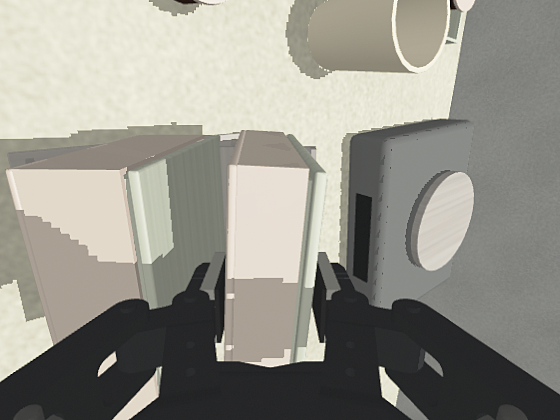

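```bash
python3 -m pendant '[[0,-0.1,0,0,0],[0,-0.2,0,0,0],[0,-0.35,0,0,0],[0,-0.5,0,0,0],[0,-0.5,-0.4,0,0],[0,-0.5,-0.8,0,0],[0,-0.5,-1.2,0,0],[0,-0.5,-1.6,0,0],[0,-0.5,-2,0,0],[0,-0.5,-2.4,0,0]]'
python3 - <<'E'
from plan import *
o=env.get_obs();print(o['wrist_force'])
s=env.snapshot('scene'); cv2.imwrite('pics/s17.png',cv2.resize(s['pixels'][60:210,90:290,::-1],None,fx=4,fy=4,interpolation=cv2.INTER_CUBIC))
s=env.snapshot('wrist'); cv2.imwrite('pics/w17.png',s['pixels'][:,:,::-1])
E
```

```text
time_s: 51.78
tcp_pos: [0.5627, -0.3054, 0.1424]
tcp_rot: [[-0.005, 0.818, 0.576], [0.999, 0.026, -0.027], [-0.037, 0.575, -0.817]]
wrist_force: [-0.6, -0.4, -0.9]
grip_width: 0.501
[-0.6437 -0.3835 -0.9291]
```

View pics/s17.png

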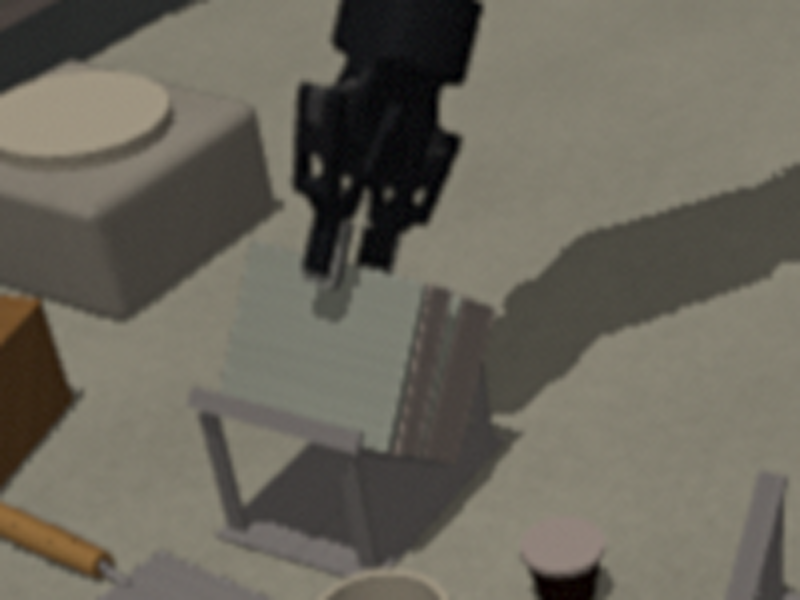

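View pics/w17.png

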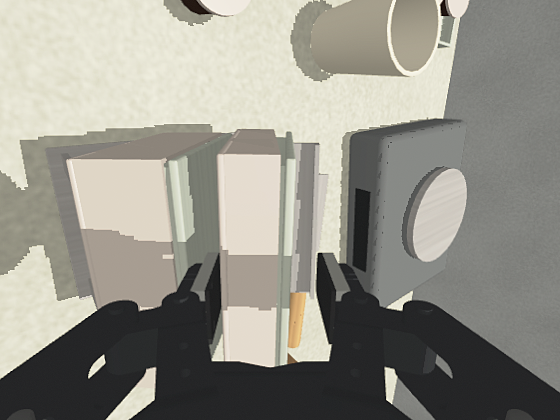

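```bash
python3 -m pendant '[[0,0,-0.3,0,0],[0,0,-0.6,0,0],[0,0,-0.9,0,0],[0,0,-1.2,0,0],[0,0,-1.6,0,0],[0,0,-2,0,0],[0,0,-2.6,0,0],[0,0,-3.4,0,0],[0,0,-4.4,0,0],[0,0,-5.4,0,0]]'
python3 - <<'E'
from plan import *
o=env.get_obs();print(o['wrist_force'])
s=env.snapshot('scene'); cv2.imwrite('pics/s18.png',cv2.resize(s['pixels'][60:210,90:290,::-1],None,fx=4,fy=4,interpolation=cv2.INTER_CUBIC))
s=env.snapshot('wrist'); cv2.imwrite('pics/w18.png',s['pixels'][:,:,::-1])
E
```

```text
time_s: 52.72
tcp_pos: [0.5318, -0.304, 0.1872]
tcp_rot: [[-0.005, 0.817, 0.576], [0.999, 0.026, -0.028], [-0.038, 0.576, -0.817]]
wrist_force: [-0.9, -0.5, 0.5]
grip_width: 0.498
[-0.8545 -0.4793  0.4722]
```

View pics/s18.png

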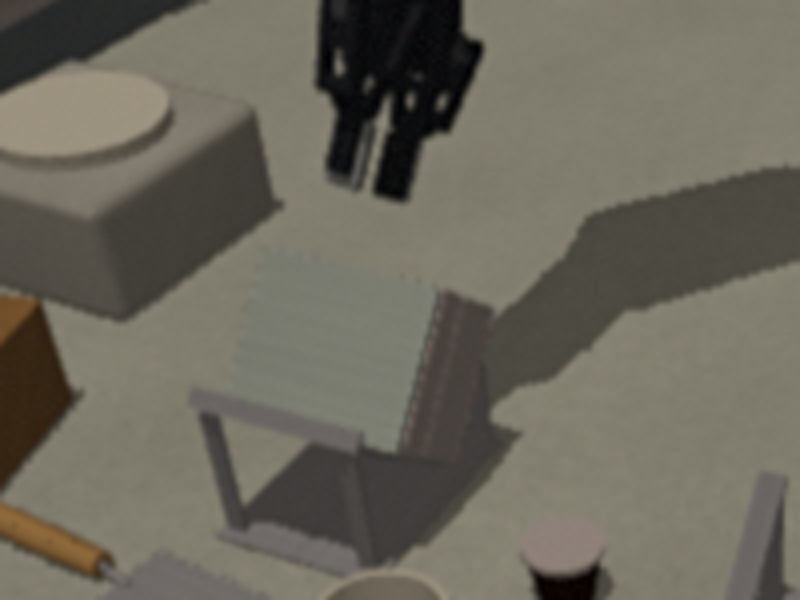

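View pics/w18.png

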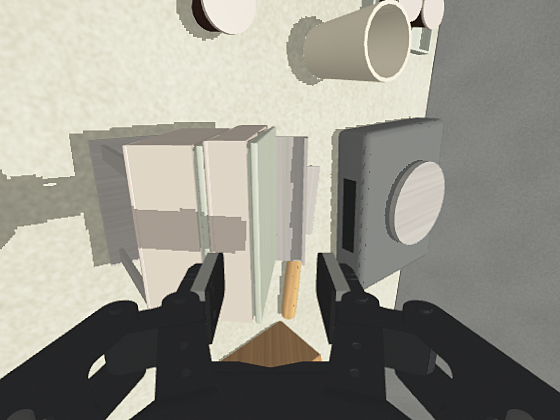

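```bash
python3 -m pendant '[[0,0,-1.5,0,0],[0,0,-3,0,0],[0,0,-4.5,0,0],[0,0,-6,0,0],[0,0,-7.5,0,0],[0,0,-9,0,0],[0,0,-9,0,0],[0,0,-9,0,0],[0,0,-9,0,0],[0,0,-9,0,0]]'
python3 - <<'E'
from h import *
s=env.snapshot('wrist'); cv2.imwrite('pics/w19.png',cv2.resize(s['pixels'][100:300,120:400,::-1],None,fx=2.8,fy=2.8,interpolation=cv2.INTER_CUBIC))
np.savez('w19.npz',**{k:np.array(v) for k,v in s.items()})
s=env.snapshot('top'); cv2.imwrite('pics/t19.png',cv2.resize(s['pixels'][165:285,355:475,::-1],None,fx=5,fy=5,interpolation=cv2.INTER_CUBIC))
print(env.get_obs()['time_s'])
E
```

```text
time_s: 53.65
tcp_pos: [0.4805, -0.3013, 0.259]
tcp_rot: [[-0.006, 0.818, 0.576], [0.999, 0.026, -0.027], [-0.037, 0.575, -0.817]]
wrist_force: [-1.3, -0.2, 0.0]
grip_width: 0.499
53.75
```

View pics/w19.png

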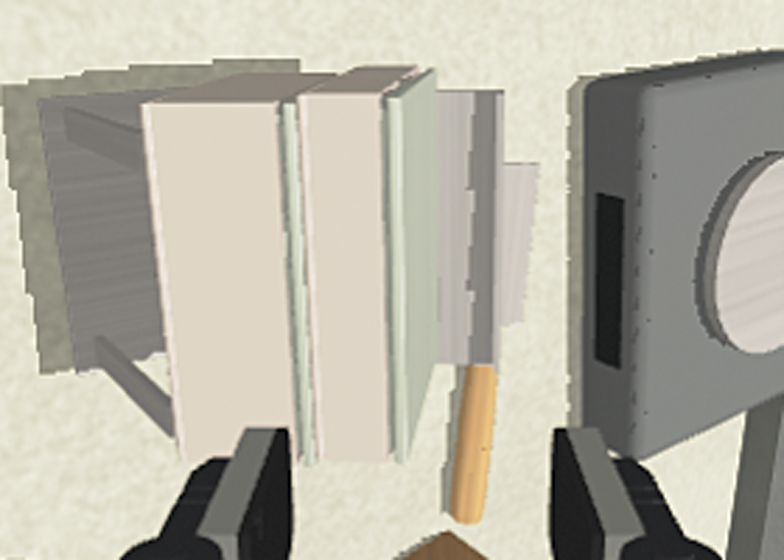

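View pics/t19.png

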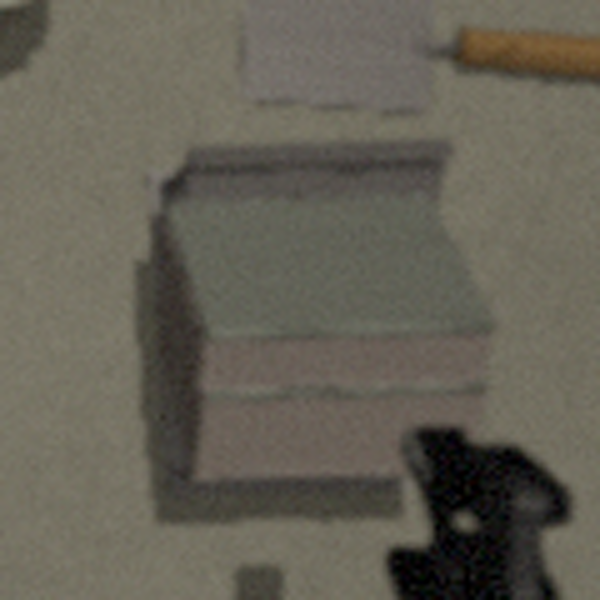

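Run:
```python
from fit import *
S['wrist']={k:v for k,v in np.load('w19.npz',allow_pickle=True).items()}; S['wrist']['k1']=float(S['wrist']['k1'])
uv=lambda l:z((120,100),2.8,l)
def go(nm,obs):
    q,r=fit(obs,(.5524,-.308,.045)); print(nm,q); print(r.round(1).tolist())
d=uv([(285,103),(310,466),(143,103),(182,460)])
go('deep w',[('wrist',P,u) for P,u in zip([(-.096,-.058,.046),(-.096,.058,.046),(-.096,-.058,0),(-.096,.058,0)][:0]+[(-.096,-.058,.046),(-.096,.058,.046),(-.096,-.058,0),(-.096,.058,0)],[d[1],d[0],d[3],d[2]])] if False else [('wrist',P,u) for P,u in zip([(-.096,.058,.046),(-.096,-.058,.046),(-.096,.058,0),(-.096,-.058,0)],d)])
h=uv([(390,97),(402,465),(300,95),(318,463)])
go('shal w',[('wrist',P,u) for P,u in zip([(-.096,.058,.076),(-.096,-.058,.076),(-.096,.058,.046),(-.096,-.058,.046)],h)])
sc=z((90,60),4,[(268,247),(440,290),(232,392),(400,455)])
go('shal scene',[('scene',P,u) for P,u in zip([(-.096,-.058,.076),(-.096,.058,.076),(0,-.058,.076),(0,.058,.076)],sc) if True][:2]+[('scene',(0,.058,.076),sc[3])])
```

```text
deep w [ 0.5544 -0.3099  0.0502]
[[3.9, -0.5], [2.6, 0.1], [-1.6, -0.0], [-1.1, 0.8]]
shal w [ 0.5537 -0.3085  0.0435]
[[3.8, -0.4], [1.7, 0.3], [-1.8, 0.3], [-1.4, -0.1]]
shal scene [ 0.5534 -0.3041  0.0381]
[[-0.3, -0.4], [0.4, -0.2], [-0.1, 0.4]]
```

Run:
```python
from h import *
S={k:env.snapshot(k) for k in('scene','top')}
for l in "cup_left cup_right jar beaker spatula".split():
    f=[env.pinpoint(l,s) for s in S.values()]
    if all(f): print(l,tri([ray(s,a[0]['xy']) for s,a in zip(S.values(),f)])[0])
print(env.close_job())
```

```text
cup_left [0.6008 0.151  0.0092]
cup_right [ 0.5966 -0.1485  0.0106]
jar [ 0.7394  0.2112 -0.0031]
beaker [ 0.724  -0.1793 -0.0031]
spatula [ 0.7038 -0.3983  0.0071]
the job is handed in; nothing more can be done
None
```

Both boxes were turned lid down and stacked in the leaning cradle, and the job was handed in at about 54 s of the 69 s allowed. The hand-in gives no verdict, so what follows rests on my own measurements.

**What I did**
- The moves can only turn the tool about its own axis. I pushed the arm against its reach limit until the tool had tilted to about 39°, but joint 4 reached its limit at the deep box and brought the tilt back to 35°.
- That left a 5° mismatch with the 40° stands and cradle. Each box aligned to the fingers when gripped, and settled against its support after release.
- **Deep box:** gripped, flipped, lowered until the ledge pushed back with about 23 N, and released; it settled against the cradle's back.
- **Shallow box:** set on the ledge with finger room in front of the deep box, and touched down at about 15 N. After release I drew the fingers out and it slid flat onto the deep box.

**Last checks**
- The pictures show both lids on, the shallow box flat on the deep one, and the gripper clear of everything.
- Fits to the pictures put each box's resting corner at (0.553–0.554, −0.304 to −0.310). The cradle seat was measured at (0.553, −0.310), so both boxes are within about 6 mm of the middle sideways.
- The fitted turn of the boxes is 0.04–0.05 rad, similar to the cradle's own, which I could only place at roughly 0.03–0.06 rad.
- The cups, jar, beaker and spatula came back within about 12 mm of their first estimates. I put that down to detector error, since the arm showed no contact with them.

**What disagreed or was not checked**
- The wrist-camera fits left up to 4 pixels of error on some corners.
- The sideways position of the shallow box differs by about 4 mm between the wrist and scene views. Both values are inside the limits.
- The lid-to-base offset was judged only by eye.

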